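Cure the washing-machine plaques

TASK

Each of the plaques lying on the bench has wet lacquer, so keep the fingers off: slide the spatula under it, lift it and set it down, face up, flat and wholly on the curing bed. When every plaque is on the bed, give them two exposures under the lamp: push the pedal right down to its stop, hold it there for four seconds, let it come all the way up, and do the same once more. Leave the plaques on the bed and the spatula lying on its rubber mat as it was, and do not disturb the other things.

Things in the scene. Friction and masses are not known exactly. Their poses are not given: they have to be found in the camera images.
- plaque_a: machine number plaque: white face plate 76 x 76 x 5 mm, wet face up, on two grey rails along its x (each 76 long, 8 wide, 12 high, at the y edges): 17 tall, with a tunnel 60 wide, 12 high below, open at both x ends. 60 g. Origin: centre of underside; z up. Starts on the bench, tunnel roughly pointing away from the robot (within 0.5 rad). Two or three are there; None = absent.
- plaque_b: machine number plaque: white face plate 76 x 76 x 5 mm, wet face up, on two grey rails along its x (each 76 long, 8 wide, 12 high, at the y edges): 17 tall, with a tunnel 60 wide, 12 high below, open at both x ends. 60 g. Origin: centre of underside; z up. Starts on the bench, tunnel roughly pointing away from the robot (within 0.5 rad). Two or three are there; None = absent.
- plaque_c: machine number plaque: white face plate 76 x 76 x 5 mm, wet face up, on two grey rails along its x (each 76 long, 8 wide, 12 high, at the y edges): 17 tall, with a tunnel 60 wide, 12 high below, open at both x ends. 60 g. Origin: centre of underside; z up. Starts on the bench, tunnel roughly pointing away from the robot (within 0.5 rad). Two or three are there; None = absent.
- spatula: spatula, 140 g. Origin on its underside; x from handle to blade, z up. Flat steel blade 85 x 46 x 3 mm at x = 60 to 145, underside z = 0. A neck rises to the wooden handle: bar 18 wide (y), 22 high, x = -100 to 20, centre line z = 45. A leg with a 32 mm cross foot at x = -100 reaches down to z = 0, so it stands by itself, blade flat, handle clear of the bench.
- spatula_grip (a point): the place to hold the spatula: middle of the handle bar at x = -30, z = 45 mm of the spatula; fingers close across its 18 mm width
- spatula_blade (a point): centre of the spatula's blade (x = +102.5, z = 1.5 mm of the spatula)
- rest_mat: parking place of the spatula: flat black rubber mat 270 x 85 mm, a mere marking (the spatula stands on it at bench level, z = 0). Its origin and x axis show where the parked spatula's own origin and x axis belong; the mat's centre is 20 mm further along x.
- cure_bed (a point): centre of the top of the curing bed: fixed dark steel plate 150 (x) by 300 (y) mm, top 12 mm above the bench; x away from the robot, z up. Front edge (x = -75) open; kerbs 8 mm above the bed along the rear (x = 75) and both ends (y = +/-150). Posts 115 tall at x = 105, y = +/-150. Three plaques fit side by side, tunnels along x, 92 mm apart.
- lamp (a joint): white lamp bar 270 mm long on two arms, hinged 105 mm behind the bed's centre, 100 mm up: 0 = raised behind the bed, its top 235 mm above the bench; about 1.38 rad = swung down over the bed, more than 45 mm clear of the plaques. Driven only by the pedal, at 4.6 times its angle.
- pedal (a joint): angle of the treadle pedal (rad): 0 = up, 0.30 = down at its stop; a spring returns it. At its front edge it takes about 7 N to start and 10 N to hold at the stop.
- pedal_front (a point): place to press: on the upper face of the pedal plate, 13 mm from its free front edge, which faces the robot, about 60 mm up at rest. Plate 105 x 70 mm, hinged at its far end (92 mm from here, 26 mm above the bench); at the stop this point has come down about 27 mm.
- pedal_base: the pedal's fixed block 130 x 84 x 18 mm; origin centre of underside; x from the free front end of the pedal towards its hinge
- jar: bystander, to be left alone: a closed jar 52 mm across, 70 mm tall; origin centre of underside
- tape_roll: bystander, to be left alone: a cardboard ring 60 mm across, 12 mm tall, lying flat; origin centre of underside
- soap_bar: bystander, to be left alone: a bar of laundry soap 75 x 45 x 22 mm; origin centre of underside
- coin_cup: bystander, to be left alone: a steel cup 64 mm across, 60 mm tall; origin centre of underside
- wrench: bystander, to be left alone: a flat steel wrench 180 mm long, 8 mm thick; origin centre of underside
Mind the look-alikes: they are no part of the job. Leave any purple look-alike of the plaque_a alone.

How it is judged:
By the outcome, as a careful person would: the job done as asked, in the order asked, and still so for the second after the job is handed in, with the robot touching nothing.
Of plaque_a, plaque_b, plaque_c only 2 to 3 are there at a start; the rules pass over those that are not, and their reading is None.
At some moment in a run one of plaque_a, plaque_b, plaque_c may be knocked a few centimetres aside while the robot is not near it.
It also fails if it takes over 210 s, if anything falls off the work surface, if the arm or the gripper's body presses on something with over 40 N, if the wrist force passes 120 N, or if a joint passes its speed limit or range.

ROBOT

A 6-joint arm with a two-finger parallel gripper is mounted at the origin on the work surface. World frame = base frame: x ahead of the robot, y to its left, z up, the work surface at z = 0. Lengths are in m, angles in rad, forces in N, time in s.
With the tool pointing down it reaches from about 0.35 to 0.775 m from the base axis. Payload 5.5 kg.
Tool frame: the origin (TCP) lies on the centre line of the jaws, within the pads' length; the fingertips stand 19 mm ahead of it and the grasp point (between the pads) is the TCP; z points along the fingers, y is the line along which they close (so a half turn about z gives the same grasp; the last joint's range is limited). The gripper opens to 85 mm and grips with 20 to 120 N. Pads are 22 mm wide; open, the fingers measure 114 mm over their backs; the gripper's body (76 mm by 85 mm) begins 54 mm behind the grasp point. The pads swing forward as they close: fully open they stand 13 mm farther back than shut.
Start: joints at [-1.392, 0.313, 0.046, 1.304, 0, 1.431], TCP at [0.18, -0.546, 0.25] pointing down, gripper open.
Joint ranges: [-2.76, 2.76], [-0.86, 1.69], [-1.03, 1.26], [-2.2, 2.34], [-1.47, 1.5], [-3.14, 3.14]. Speed limits (rad/s): [2.57, 2.57, 3.14, 3.14, 3.14, 3.14].

INTERFACE

Orientations are given as [roll, pitch, yaw] about the fixed x, y, z axes, in that order (R = Rz(yaw) Ry(pitch) Rx(roll)).
In Python, from station import manip gives the robot as it stands. The module is installed in compiled form; this text tells all that it offers.
- The arm moves only by the tool jog_arm, never from a script. Its argument "deltas" is a list of rows, each a list of 3 entries, a list of its own where there are three numbers: the closure in counts, from 0 (fully open) to 255 (shut), then the shift along the tool's x, y, z in m, then the turn about the tool's z in rad. A call has 1 to 12 rows; each row is the pose to reach, as a shift and turn from the pose commanded when the call began, along the tool's axes at that moment; what a row does not reach only later rows make up. A row lasts 1/8 s, in which the tool goes at most 62.5 mm and 10.7 degrees, less where a joint would pass 70% of its speed; a pose out of reach is approached as far as the arm can. A call with a gripper value outside its range is refused whole. The fingers move at their own pace and stop on an object; "grip_force" is the grip in N (left out, the last holds). Time passes only in rows, so rows that repeat a pose let the fingers close. It gives the time, the measured TCP pose, the force, the opening and the grip force at its end, in the units of the state.
- manip.get_state(): the state, without advancing time (a new reading comes with each control period).
- manip.snapshot(name): name is "scene" or "top" or "wrist"; returns the picture (420x560x3 uint8, red, green, blue); there is no depth.
- manip.calibration(name): a dict with "K" (3x3 intrinsics, pixels), "view" (4x4, takes a point from world to camera coordinates). Camera axes: x right, y up, looking along -z (the intrinsics and any distortion apply to the point x, -y, -z); pixel columns grow to the right and rows downward; lengths in m; the calibration is good to about 2 mm. A picture is of the moment at which its call begins: read the wrist's pose just before it. calibration takes no time and is no camera call; for the wrist camera it gives the pose at the moment of the call.
- manip.close_job(): hands the job in; it is judged then, once.
The state is a dict: "t": time; "qpos": joint angles; "dq": joint speeds; "effort": joint torques, N m; "tool_pos": TCP position; "tool_rot": TCP orientation; "force": force on the tool from outside, world axes, zero at the start; "ft_torque": the same for the moment, N m; "opening": finger opening in m; "grip_force": force on a finger pad.
Only numpy, scipy, OpenCV 4.12 (cv2) and the standard library are available. Lean on these libraries where they do the work, as an engineer would, in place of code of your own. Each camera call takes 0.05 s, during which the arm holds its last target. There are 200 camera calls.

## Working session

There is one attempt and no reset: what is moved stays moved. The work goes in short steps, Python scripts to look and compute and a tool call to move; the robot and the scene stay as the last step left them, time stands still between calls to the robot, and variables do not carry over. Pictures are saved under pics/ and viewed, at most 14 in all, crops included, and the job is handed in when it is done.

Besides the shell and the picture viewer there is one more tool, called after "Emit:" by a JSON object that holds its "name" and its "arguments", one argument or row to a line. jog_arm: Moves the arm, as the interface text tells. Its arguments: {"type":"object","properties":{"deltas":{"type":"array","items":{"type":"array"}},"grip_force":{"type":"number"}},"required":["deltas"]}

```bash
mkdir -p pics; ls; python3 - <<'E'
from station import manip
import cv2,numpy as np
print(manip.get_state())
for n in("scene","top"):
    im=manip.snapshot(n); cv2.imwrite(f"pics/{n}0.png",im[:,:,::-1])
    c=manip.calibration(n); print(n,c)
E
```

```text
pics
{'t': 0.0, 'qpos': array([-1.39159930e+00,  3.14034550e-01,  4.49947696e-02,  1.30357722e+00,
        1.37320224e-05,  1.43120255e+00]), 'dq': array([-4.92372021e-04,  1.97039964e-04, -6.37278008e-05,  1.95440763e-03,
        2.85788868e-04, -2.73118475e-04]), 'effort': array([-1.50832500e-03, -4.80634654e+01,  2.98526680e+01,  1.92530744e-02,
       -3.50912742e-04,  1.61718685e-05]), 'tool_pos': array([ 0.18013105, -0.54557363,  0.24939585]), 'tool_rot': array([-3.13979160e+00, -2.66928021e-04,  3.18790551e-01]), 'force': array([-0.31718492,  0.27429036,  0.04082548]), 'ft_torque': array([-0.0198211 , -0.00878528,  0.0104036 ]), 'grip_force': 0.0, 'opening': 0.08575183988751837}
scene {'K': array([[416.94846338,   0.        , 272.66245643],
       [  0.        , 416.94846338, 214.36635573],
       [  0.        ,   0.        ,   1.        ]]), 'view': array([[ 0.62496852,  0.78059804,  0.00900237, -0.38622266],
       [-0.68596969,  0.5436287 ,  0.48364597,  0.33652496],
       [ 0.37263915, -0.30843886,  0.87521742, -1.50157098],
       [ 0.        ,  0.        ,  0.        ,  1.        ]])}
top {'K': array([[499.4622979 ,   0.        , 284.02125344],
       [  0.        , 499.4622979 , 212.36220967],
       [  0.        ,   0.        ,   1.        ]]), 'view': array([[-0.01625273, -0.9998648 ,  0.00249542,  0.02932254],
       [ 0.97917082, -0.01541107,  0.20245249, -0.58113247],
       [-0.20238666,  0.00573385,  0.97928891, -1.56154254],
       [ 0.        ,  0.        ,  0.        ,  1.        ]])}
```

View pics/top0.png

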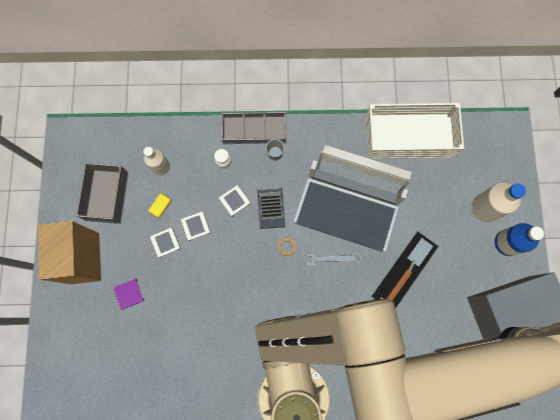

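View pics/scene0.png

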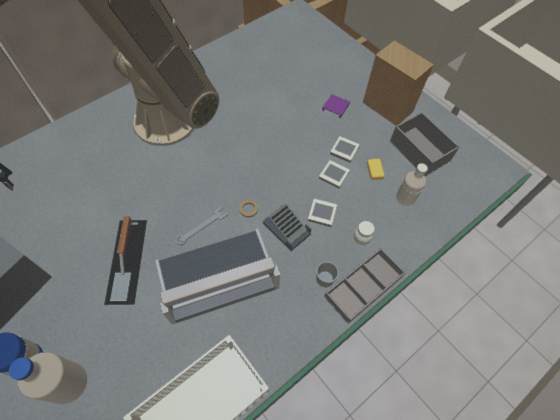

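Candidates for a plaque in the top view are the white squares at (165,242), (195,226) and (234,200), plus a purple look-alike at (129,294), which I'm leaving alone. The spatula is on its mat at about (405,270), the bed at (345,215), the pedal at (271,207), and the wrench and tape lie between the robot and the bed. I'll check the choice in a close crop.

```bash
cat > h.py <<'E'
import numpy as np,cv2
from station import manip
def ray(c,uv,z):
    K,V=np.array(c["K"]),np.array(c["view"]); R,t=V[:3,:3],V[:3,3]
    x,y=[(uv[0]-K[0,2])/K[0,0],(uv[1]-K[1,2])/K[1,1]]
    d=R.T@np.array([x,-y,-1]); o=-R.T@t
    return (o+d*(z-o[2])/d[2])[:2]
def proj(c,p):
    K,V=np.array(c["K"]),np.array(c["view"]); q=V[:3,:3]@np.asarray(p)+V[:3,3]
    return np.array([K[0,0]*q[0]/-q[2]+K[0,2],K[1,1]*-q[1]/-q[2]+K[1,2]])
def snap(name,tag):
    c=manip.calibration(name); im=manip.snapshot(name)[:,:,::-1].copy()
    cv2.imwrite(f"pics/{tag}.png",im); np.savez(f"pics/{tag}.npz",K=c["K"],view=c["view"]); return c,im
def load(tag): return dict(np.load(f"pics/{tag}.npz")),cv2.imread(f"pics/{tag}.png")
def white(im,c,z=.017,lo=185,amin=100,amax=1e5):
    g=im.min(2); m=(g>lo).astype(np.uint8)
    cs,_=cv2.findContours(m,cv2.RETR_EXTERNAL,cv2.CHAIN_APPROX_NONE); out=[]
    for k in cs:
        if not amin<cv2.contourArea(k)<amax: continue
        P=np.array([ray(c,p,z) for p in k[:,0]])*1000
        (cx,cy),(w,h),a=cv2.minAreaRect(P.astype(np.float32))
        a=(a+45)%90-45
        out.append((cx,cy,w,h,np.radians(a)))
    return out
E
python3 - <<'E'
from h import *
c=manip.calibration("top"); im=cv2.imread("pics/top0.png")
np.savez("pics/top0.npz",K=c["K"],view=c["view"])
for o in white(im,c): print(np.round(o,2))
for n,p,z in [("tape",(287,246),.012),("blade",(421,250),0),("handle",(400,283),.05),("wrench",(333,259),0),("bedc",(345,215),.012),("pedal",(271,207),.03),("purple",(129,294),.017)]: print(n,ray(c,p,z).round(3))
a=cv2.resize(im[180:310,100:300],None,fx=4,fy=4,interpolation=cv2.INTER_CUBIC)
cv2.imwrite("pics/cropA.png",a)
a=cv2.resize(im[140:310,280:450],None,fx=3.5,fy=3.5,interpolation=cv2.INTER_CUBIC)
cv2.imwrite("pics/cropB.png",a)
E
```

```text
[3.3930e+01 8.7324e+02 1.6013e+02 7.1440e+01 9.0000e-02]
[1.7781e+02 8.8421e+02 1.2043e+02 8.5860e+01 2.0000e-02]
[2.8198e+02 8.8839e+02 3.4750e+01 9.1370e+01 2.0000e-02]
[ 3.6645e+02  8.8976e+02  9.5180e+01  1.1929e+02 -1.0000e-02]
[ 4.6492e+02  8.8857e+02  9.2840e+01  4.5980e+01 -2.0000e-02]
[ 4.2349e+02 -8.5662e+02  4.2690e+01  1.3200e+02 -1.3000e-01]
[4.9704e+02 4.1519e+02 7.6220e+01 7.6530e+01 4.0000e-01]
[ 5.0763e+02 -8.1591e+02  3.9580e+01  4.1400e+01 -1.2000e-01]
[5.5083e+02 3.1600e+02 7.6040e+01 7.6650e+01 3.4000e-01]
[585.8  889.37 182.92  95.7    0.  ]
[6.3509e+02 1.8704e+02 7.6240e+01 7.6730e+01 5.9000e-01]
[ 5.9194e+02 -8.7394e+02  6.4410e+01  1.6415e+02 -2.0000e-02]
[ 5.8211e+02 -1.8637e+02  3.1558e+02  1.5489e+02 -3.3000e-01]
[ 7.4592e+02  8.8925e+02  9.4590e+01  1.2314e+02 -1.0000e-02]
[ 7.9356e+02  2.3154e+02  4.7930e+01  4.2830e+01 -2.0000e-02]
[ 7.6188e+02 -2.6372e+02  3.0383e+02  2.6670e+01 -3.3000e-01]
[ 8.2691e+02  8.7922e+02  7.4230e+01  7.5290e+01 -2.0000e-02]
[ 7.7362e+02 -8.8667e+02  9.0160e+01  1.7862e+02 -2.0000e-02]
[ 1.00338e+03  6.80640e+02  1.31950e+02
[... 565 characters left out ...]
720e+02 1.00000e-02]
[ 1.10432e+03  4.69180e+02  1.77650e+02  8.43100e+01 -1.00000e-02]
[ 1.10254e+03  9.29700e+01  1.77220e+02  8.44300e+01 -1.00000e-02]
[ 1.10533e+03  2.80680e+02  1.78920e+02  8.44300e+01 -1.00000e-02]
[ 1.10545e+03 -9.61300e+01  1.79840e+02  8.07400e+01 -2.00000e-02]
[ 1.10367e+03 -4.72610e+02  1.78030e+02  8.08600e+01 -2.00000e-02]
[ 1.10494e+03 -2.84760e+02  8.42700e+01  1.78530e+02  1.00000e-02]
[ 1.1028e+03 -6.6152e+02  1.7905e+02  8.4750e+01 -1.0000e-02]
[ 1.10574e+03 -8.50670e+02  1.78510e+02  8.10500e+01 -1.00000e-02]
tape [0.478 0.012]
blade [ 0.459 -0.433]
handle [ 0.349 -0.344]
wrench [ 0.434 -0.14 ]
bedc [ 0.579 -0.184]
pedal [0.606 0.063]
purple [0.33  0.523]
```

View pics/cropA.png

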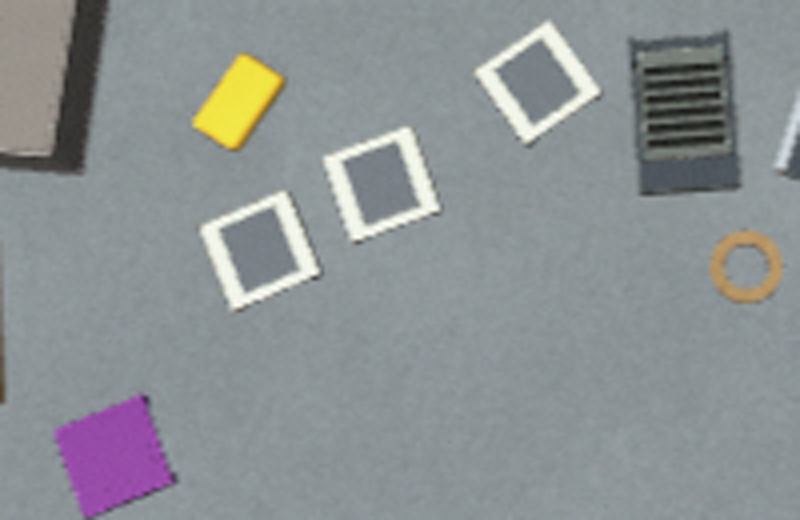

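View pics/cropB.png

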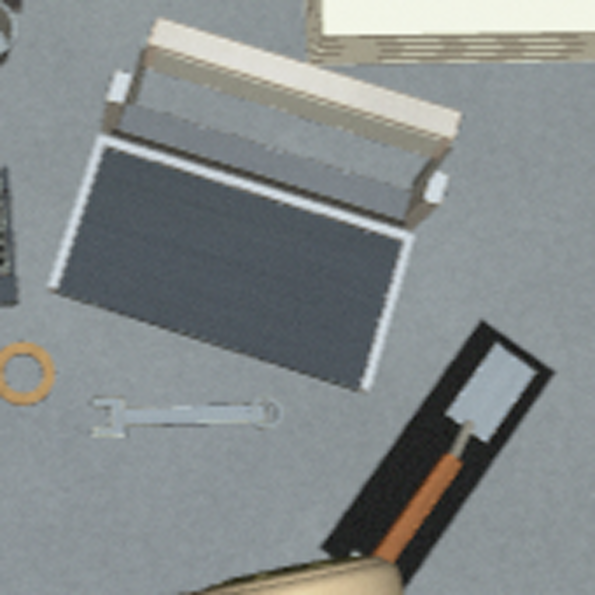

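The crop confirms the choice. The three white 76 mm plaques are at (0.497,0.415), (0.551,0.316) and (0.635,0.187), with yaws of about 0.40, 0.34 and 0.59. The purple square is the decoy. The spatula blade is at crop B (491,392), with yaw about -0.62, and the bed yaw is about -0.31. Next I'll hover over the spatula.

Emit:
{"name": "jog_arm", "arguments": {
  "deltas": [
    [0, [0.222, -0.127, 0], 0.936],
    [0, [0.222, -0.127, 0], 0.936],
    [0, [0.222, -0.127, 0], 0.936],
    [0, [0.222, -0.127, 0], 0.936],
    [0, [0.222, -0.127, 0], 0.936],
    [0, [0.222, -0.127, 0], 0.936],
    [0, [0.222, -0.127, 0], 0.936]
  ]
}}

```text
t: 0.98
tool_pos: [0.3514, -0.3553, 0.25]
tool_rot: [-3.141, 0.001, -0.616]
force: [0.9, 0.4, 0.5]
opening: 0.0854
grip_force: 0.0
```

```bash
cat >> h.py <<'E'
def go(x,y,z,yaw):
    "shift (tool axes) and turn to reach a pose"
    s=manip.get_state(); p=np.array(s["tool_pos"]); f=s["tool_rot"][2]; d=np.array([x,y,z])-p
    t=(f-yaw+np.pi)%(2*np.pi)-np.pi
    return np.round([d[0]*np.cos(f)+d[1]*np.sin(f),d[0]*np.sin(f)-d[1]*np.cos(f),-d[2],t],4)
E
python3 - <<'E'
from h import *
s=manip.get_state(); print(s["t"],s["tool_pos"],s["tool_rot"],s["qpos"])
c,im=snap("wrist","w1"); snap("top","top1"); print(c["view"].round(3),c["K"])
E
```

```text
0.975 [ 0.35136176 -0.35534512  0.24999955] [-3.14146540e+00  5.96498616e-04 -6.15685100e-01] [-9.51770759e-01  1.68052384e-01 -1.43727861e-01  1.25962118e+00
 -7.65880241e-05  2.80550706e+00]
[[-0.577 -0.816  0.    -0.088]
 [ 0.786 -0.556 -0.27  -0.438]
 [ 0.22  -0.156  0.963 -0.51 ]
 [ 0.     0.     0.     1.   ]] [[307.00663599   0.         279.23190726]
 [  0.         307.00663599 212.27723433]
 [  0.           0.           1.        ]]
```

View pics/w1.png

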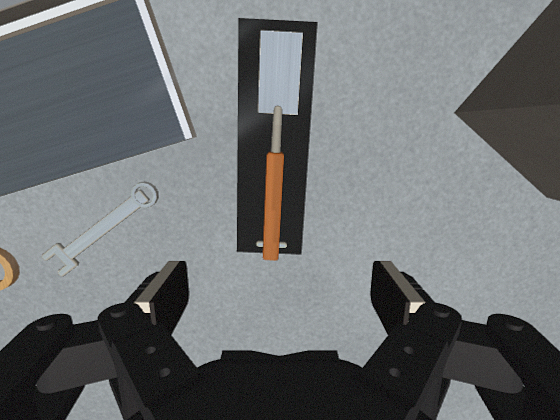

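The wrist view shows the spatula on its mat. Blade corners are at about (260,30), (302,32), (298,115) and (259,113), and the handle runs from (275,152) to (271,260). Yaw is about the tool's yaw. I'll use the tool flipped by π, because joint 6 would otherwise run out of range. Now I'll measure this, along with the bed and pedal from the top view.

```bash
python3 - <<'E'
from h import *
c,im=load("w1"); R=lambda p,z:ray(c,p,z)*1000
mat=[R(p,0) for p in [(239,18),(317,22),(302,254),(237,251)]]
bl=[R(p,.003) for p in [(260,30),(302,32),(298,115),(259,113)]]
hn=[R(p,.056) for p in [(275,152),(271,260)]]
for n,q in(("mat",mat),("blade",bl)):
    q=np.array(q); ax=(q[0]+q[1]-q[2]-q[3])/2; yw=np.arctan2(ax[1],ax[0])
    print(n,q.mean(0).round(1),"L",np.linalg.norm(ax).round(1),"W",np.linalg.norm(q[0]-q[1]).round(1),"yaw",yw.round(3))
    off=.0 
    u=np.array([np.cos(yw),np.sin(yw)]); print(" grip est",(q.mean(0)-u*(132.5 if n=="blade" else 50)).round(1))
h=np.array(hn); d=h[0]-h[1]; print("handle mid",h.mean(0).round(1),np.linalg.norm(d).round(1),np.arctan2(d[1],d[0]).round(3))
# masks refine: blade/orange
o=(im[:,:,2].astype(int)-im[:,:,0]>60)&(im[:,:,2]>100); o[270:]=0; o[:140]=0;o[:,:200]=0;o[:,350:]=0
ys,xs=np.nonzero(o); P=np.array([R(p,.056) for p in zip(xs,ys)],np.float32); print("orange",cv2.minAreaRect(P))
c,im=load("top1"); R=lambda p,z:ray(c,p,z)*1000
for n in("top0","top1"):
    c,im=load(n)
    for w in white(im,c): 
        if 70<w[2]<85 and 70<w[3]<85: print(np.round(w,3))
B=np.array([R((280+x/3.5,140+y/3.5),z) for x,y,z in [(52,290,.012),(365,390,.012),(103,138,.02),(412,237,.02)]]); print("bed corners",B.round(0),np.linalg.norm(B[0]-B[1]))
yx=B[0]-B[1]; print("bed yaw",np.arctan2(-yx[0],yx[1]))
p=np.array([R((100+x/4,180+y/4),z) for x,y,z in [(640,193,.055),(742,188,.055),(630,40,.018),(730,33,.018)]]);print("pedal",p.round(0))
a=np.hstack([cv2.resize(im[180:270,240:320],None,fx=5,fy=5,interpolation=cv2.INTER_CUBIC),np.zeros((450,10,3),np.uint8),cv2.resize(im[140:265,285:420],(389,360),interpolation=cv2.INTER_CUBIC)[:450] if 0 else cv2.resize(im[150:260,290:385],(389,450),interpolation=cv2.INTER_CUBIC)])
cv2.imwrite("pics/cropC.png",a)
E
```

```text
mat [ 390. -375.] L 268.8 W 83.7 yaw -0.658
 grip est [ 350.4 -344.5]
blade [ 451.4 -427.7] L 84.8 W 45.1 yaw -0.648
 grip est [ 345.8 -347.7]
handle mid [ 340.9 -340.6] 119.0 -0.657
orange ((341.26593017578125, -340.09893798828125), (17.532737731933594, 118.65579986572266), 51.78306579589844)
[4.97044e+02 4.15190e+02 7.62220e+01 7.65330e+01 4.02000e-01]
[5.50828e+02 3.16003e+02 7.60400e+01 7.66460e+01 3.37000e-01]
[6.35091e+02 1.87040e+02 7.62360e+01 7.67280e+01 5.94000e-01]
[ 8.26910e+02  8.79222e+02  7.42260e+01  7.52920e+01 -1.50000e-02]
[4.96633e+02 4.15017e+02 7.53280e+01 7.65330e+01 4.02000e-01]
[5.50828e+02 3.16003e+02 7.60400e+01 7.66460e+01 3.37000e-01]
[6.35095e+02 1.87023e+02 7.57890e+01 7.67100e+01 6.06000e-01]
bed corners [[ 555.  -16.]
 [ 455. -308.]
 [ 702.  -68.]
 [ 600. -360.]] 309.00114542356073
bed yaw -0.33032021120251387
pedal [[531.  98.]
 [534.  16.]
 [668. 108.]
 [673.  24.]]
```

Emit:
{"name": "jog_arm", "arguments": {
  "deltas": [
    [0, [0, 0, 0], -0.18],
    [0, [0, 0, 0], -0.36],
    [0, [0, 0, 0], -0.54],
    [0, [0, 0, 0], -0.72],
    [0, [0, 0, 0], -0.9],
    [0, [0, 0, 0], -1.08],
    [0, [0, 0, 0], -1.26],
    [0, [0, 0, 0], -1.44],
    [0, [0, 0, 0], -1.62],
    [0, [0, 0, 0], -1.62]
  ]
}}

```text
t: 2.33
tool_pos: [0.3508, -0.3562, 0.2501]
tool_rot: [-3.141, -0.0, 1.0]
force: [-0.0, -0.7, -0.9]
opening: 0.0853
grip_force: 0.0
```

```bash
python3 -c "
from h import *
print(go(.3475,-.3467,.12,-.657+np.pi))"
```

```text
[ 0.0062 -0.008   0.1301 -1.4842]
```

View pics/cropC.png

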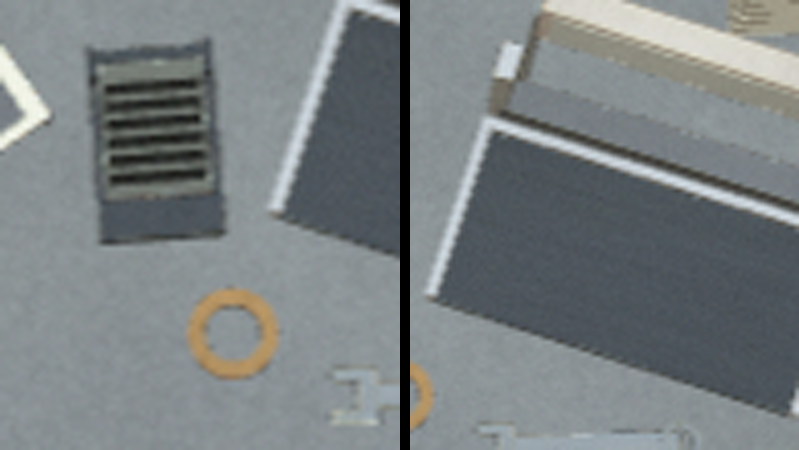

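Emit:
{"name": "jog_arm", "arguments": {
  "deltas": [
    [0, [0.006, -0.008, 0.03], -0.18],
    [0, [0.006, -0.008, 0.06], -0.36],
    [0, [0.006, -0.008, 0.09], -0.54],
    [0, [0.006, -0.008, 0.13], -0.72],
    [0, [0.006, -0.008, 0.13], -0.9],
    [0, [0.006, -0.008, 0.13], -1.08],
    [0, [0.006, -0.008, 0.13], -1.26],
    [0, [0.006, -0.008, 0.13], -1.44],
    [0, [0.006, -0.008, 0.13], -1.484],
    [0, [0.006, -0.008, 0.165], -1.484],
    [0, [0.006, -0.008, 0.205], -1.484],
    [0, [0.006, -0.008, 0.205], -1.484]
  ]
}}

```text
t: 3.82
tool_pos: [0.3458, -0.3445, 0.0429]
tool_rot: [3.14, -0.006, 2.484]
force: [-0.2, 0.5, 0.5]
opening: 0.0857
grip_force: 0.0
```

```bash
python3 - <<'E'
from h import *
s=manip.get_state(); print(s["tool_pos"],s["tool_rot"],s["qpos"].round(2))
c,im=snap("wrist","w2")
# project predicted handle corners
g=np.array([.3475,-.3467]);u=np.array([np.cos(-.657),np.sin(-.657)]);n=np.array([-u[1],u[0]])
for a in(-.07,.05):
  for b in(-.009,.009): print(a,b,proj(c,[*(g+a*u+b*n),.056]).round(0))
c,im=snap("top","top2")
E
```

```text
[ 0.34584939 -0.34447331  0.04291182] [ 3.13979732 -0.00614351  2.4836986 ] [-0.95  0.32 -0.5   0.76 -0.   -0.29]
-0.07 -0.009 [253. 131.]
-0.07 0.009 [305. 131.]
0.05 -0.009 [259. 408.]
0.05 0.009 [299. 408.]
```

View pics/w2.png

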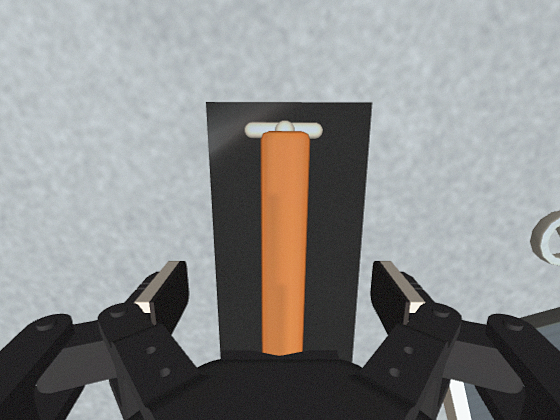

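The handle is between the pads, centred at column 284 against 280 for the jaws, and its end is at row 131 as predicted. I'll correct by a couple of millimetres and close.

Emit:
{"name": "jog_arm", "arguments": {
  "deltas": [
    [0, [-0.0025, 0.0015, -0.002], 0],
    [120, [-0.0025, 0.0015, -0.002], 0],
    [255, [-0.0025, 0.0015, -0.002], 0],
    [255, [-0.0025, 0.0015, -0.002], 0],
    [255, [-0.0025, 0.0015, -0.002], 0],
    [255, [-0.0025, 0.0015, -0.002], 0]
  ],
  "grip_force": 100
}}

```text
t: 4.68
tool_pos: [0.3505, -0.3471, 0.0476]
tool_rot: [-3.141, 0.0, 2.487]
force: [-1.7, 0.7, 4.1]
opening: 0.0165
grip_force: 97.7
```

```bash
python3 - <<'E'
from h import *
s=manip.get_state(); print(s["tool_pos"],s["tool_rot"],s["force"],s["opening"],s["grip_force"])
c=dict(np.load("pics/top0.npz")); R=c["view"][:3,:3]; print(-R.T@c["view"][:3,3])
E
```

```text
[ 0.35052248 -0.34707769  0.04763248] [-3.14098822e+00  2.37446312e-04  2.48659648e+00] [-1.65373532  0.69475741  4.06222326] 0.0165278298648636 97.73407101631165
[0.25346915 0.02931634 1.64677983]
```

Gripped. The parked tool pose is (0.3505,-0.3471,0.0476), yaw 2.487. Lift and swing toward the plaques.

Emit:
{"name": "jog_arm", "arguments": {
  "deltas": [
    [255, [0, 0, -0.03], 0],
    [255, [0, 0, -0.07], 0],
    [255, [0, 0, -0.11], 0],
    [255, [0.02, 0.05, -0.12], -0.1],
    [255, [0.045, 0.105, -0.12], -0.22],
    [255, [0.07, 0.16, -0.12], -0.34],
    [255, [0.095, 0.215, -0.12], -0.46],
    [255, [0.12, 0.27, -0.12], -0.56],
    [255, [0.14, 0.33, -0.12], -0.655],
    [255, [0.14, 0.33, -0.12], -0.655],
    [255, [0.14, 0.33, -0.12], -0.655]
  ]
}}

```text
t: 6.05
tool_pos: [0.4401, 0.0005, 0.1668]
tool_rot: [-3.141, -0.001, -3.14]
force: [-0.1, -0.5, -2.0]
opening: 0.0164
grip_force: 98.2
```

```bash
python3 - <<'E'
from h import *
s=manip.get_state(); print(s["tool_pos"],s["tool_rot"],s["force"],s["ft_torque"],s["opening"],s["qpos"].round(2))
c,im=snap("top","top3")
p=s["tool_pos"]; b=[p[0]+.13,p[1],p[2]-.046]; print("blade px",proj(c,b))
for w in white(im,c): 
    if 70<w[2]<85 and 70<w[3]<85: print(np.round(w,3))
u,v=proj(c,b).astype(int)
cv2.imwrite("pics/cropD.png",cv2.resize(im[v-60:v+60,u-70:u+70],None,fx=5,fy=5,interpolation=cv2.INTER_CUBIC)); print(u-70,v-60)
E
```

```text
[0.44007687 0.00048935 0.16681763] [-3.14138477e+00 -1.20762906e-03 -3.14029222e+00] [-0.07398618 -0.45998065 -2.03613542] [-0.00337306  0.01682993  0.01263809] 0.0163984581203836 [-0.18  0.1  -0.43  1.04 -0.   -0.18]
blade px [290.38852883 211.87432985]
[4.96633e+02 4.15017e+02 7.53280e+01 7.65330e+01 4.02000e-01]
[5.50844e+02 3.15958e+02 7.60400e+01 7.67400e+01 3.37000e-01]
[6.35190e+02 1.87148e+02 7.62450e+01 7.66310e+01 6.02000e-01]
220 151
```

View pics/cropD.png

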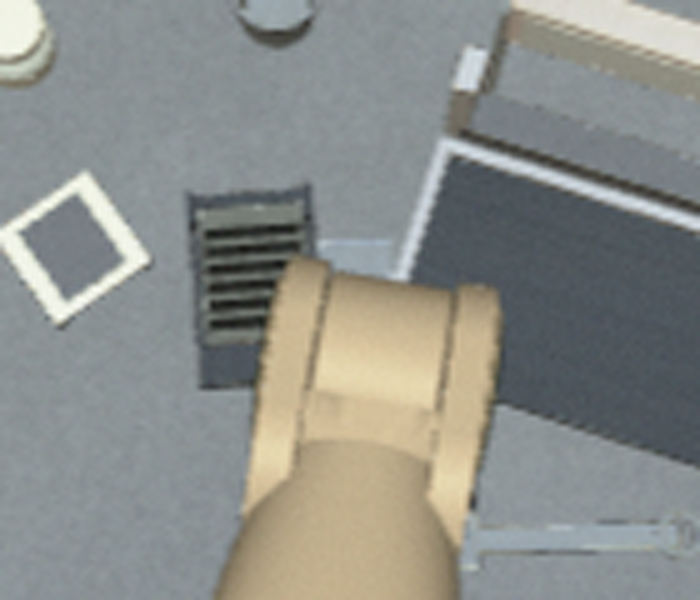

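The blade tip shows in crop D, with corners at about (313,240) and (393,240). I'll use it to calibrate the blade relative to the tool.

```bash
python3 - <<'E'
from h import *
c,im=load("top3")
for x,y in [(313,240),(393,240)]:
    print(ray(c,(220+x/5-.1,151+y/5-.1),.122)-[.4401,.0005])
sc,si=snap("scene","sc3")
p=np.array([.4401,.0005,.1192])
for q in [(.175,.023,0),(.175,-.023,0),(.09,.023,0),(.09,-.023,0),(-.07,0,0.056)]: print(proj(sc,p+q).round(0))
u,v=proj(sc,p+[.05,0,0]).astype(int); print(u-80,v-60)
cv2.imwrite("pics/cropE.png",cv2.resize(si[v-60:v+60,u-80:u+80],None,fx=5,fy=5,interpolation=cv2.INTER_CUBIC))
E
```

```text
[0.17165454 0.02395651]
[ 0.17086868 -0.02619885]
[279. 220.]
[266. 229.]
[260. 199.]
[248. 208.]
[220. 157.]
165 134
```

View pics/cropE.png

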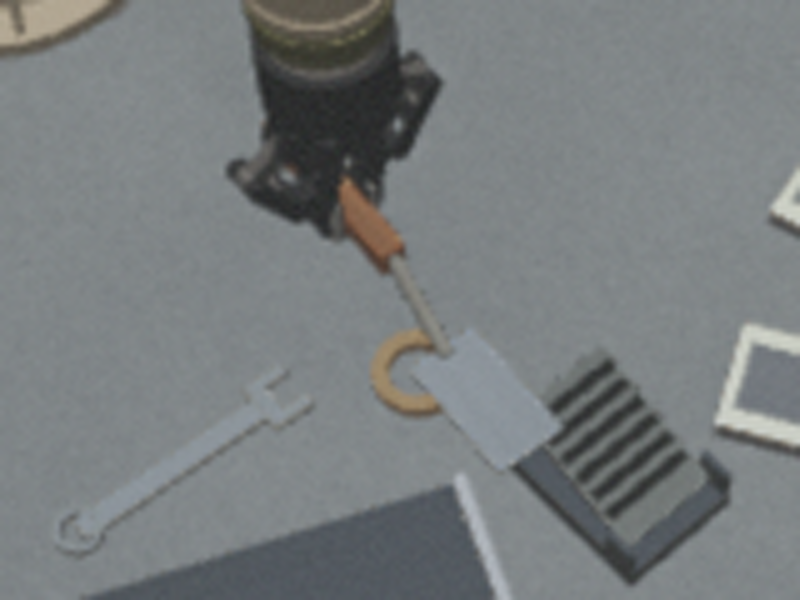

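Blade centre is +0.129 m ahead of the TCP and 1 mm to the right, with no droop. Now to the approach pose for plaque A.

```bash
cat >> h.py <<'E'
def tcp(P,yaw,along,zs):
    "tool pose putting blade centre at 'along' (m, along spatula x) from P, spatula underside at zs"
    u=np.array([np.cos(yaw),np.sin(yaw)]); n=np.array([-u[1],u[0]])
    return (*(np.array(P)+(along-.129)*u+.001*n),zs+.0476,yaw+np.pi)
E
python3 - <<'E'
from h import *
q=tcp((.4968,.4151),.402,-.1,.06); print(q,go(*q))
E
```

```text
(np.float64(0.2856645480167768), np.float64(0.32642181262655373), 0.1076, 3.5435926535897933) [ 0.155   0.327   0.0594 -0.4038]
```

Emit:
{"name": "jog_arm", "arguments": {
  "deltas": [
    [255, [0.02, 0.045, 0], -0.05],
    [255, [0.045, 0.1, 0], -0.12],
    [255, [0.07, 0.155, 0], -0.2],
    [255, [0.1, 0.21, 0.01], -0.27],
    [255, [0.125, 0.265, 0.03], -0.34],
    [255, [0.145, 0.31, 0.05], -0.4],
    [255, [0.155, 0.327, 0.059], -0.404],
    [255, [0.155, 0.327, 0.09], -0.404],
    [255, [0.155, 0.327, 0.115], -0.404],
    [255, [0.155, 0.327, 0.115], -0.404],
    [255, [0.155, 0.327, 0.115], -0.404]
  ]
}}

```text
t: 7.52
tool_pos: [0.2866, 0.3266, 0.0529]
tool_rot: [3.142, 0.001, -2.74]
force: [0.4, 0.4, -1.3]
opening: 0.0165
grip_force: 98.6
```

```bash
python3 - <<'E'
from h import *
s=manip.get_state(); print(s["tool_pos"],s["tool_rot"],s["force"],s["qpos"].round(2))
c,im=snap("top","top4")
for w in white(im,c): 
    if 60<w[2]<85 and 60<w[3]<85: print(np.round(w,3))
print(go(*tcp((.4968,.4151),.402,-.1,.004)),go(*tcp((.4968,.4151),.402,-.002,.004)))
sc,si=snap("scene","sc4"); p=np.array([.48,.40,.01]); u,v=proj(sc,p).astype(int)
a=cv2.resize(si[v-50:v+50,u-60:u+60],None,fx=4,fy=4,interpolation=cv2.INTER_CUBIC)
u,v=proj(c,p).astype(int)
b=cv2.resize(im[v-50:v+50,u-35:u+35],None,fx=4,fy=4,interpolation=cv2.INTER_CUBIC)
cv2.imwrite("pics/cropF.png",np.hstack([a,b])) 
E
```

```text
[0.28659174 0.32663198 0.05293623] [ 3.14154588e+00  5.92788565e-04 -2.73980940e+00] [ 0.39768679  0.42062782 -1.26266771] [ 0.67  0.21 -0.62  0.74 -0.    0.26]
[4.97056e+02 4.15329e+02 7.62590e+01 7.66220e+01 3.98000e-01]
[5.50932e+02 3.16054e+02 7.61450e+01 7.68480e+01 3.41000e-01]
[6.35091e+02 1.87040e+02 7.62360e+01 7.67280e+01 5.94000e-01]
[ 8.27297e+02  8.82630e+02  8.12830e+01  7.53150e+01 -2.40000e-02]
[ 0.0013 -0.0001  0.0017  0.0002] [-0.0967 -0.0002  0.0017  0.0002]
```

View pics/cropF.png

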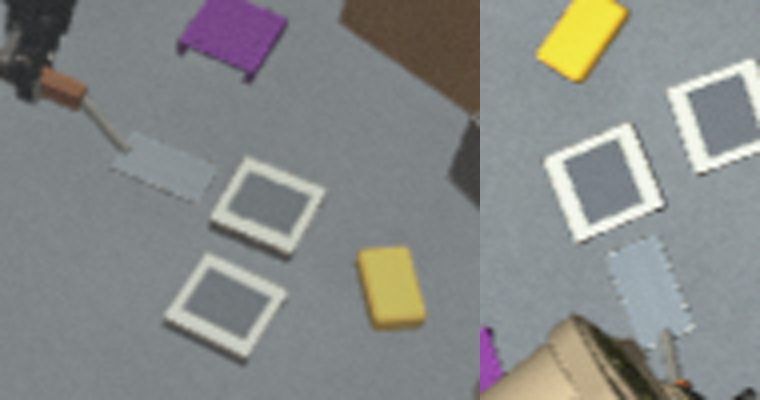

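The blade is lined up with plaque A's tunnel in both views. Insert, then lift.

Emit:
{"name": "jog_arm", "arguments": {
  "deltas": [
    [255, [0, 0, 0.0015], 0],
    [255, [-0.015, 0, 0.0015], 0],
    [255, [-0.03, 0, 0.0015], 0],
    [255, [-0.045, 0, 0.0015], 0],
    [255, [-0.06, 0, 0.0015], 0],
    [255, [-0.075, 0, 0.0015], 0],
    [255, [-0.09, 0, 0.0015], 0],
    [255, [-0.097, 0, 0.0015], 0],
    [255, [-0.097, 0, 0.0015], 0]
  ]
}}

```text
t: 8.75
tool_pos: [0.375, 0.3653, 0.0506]
tool_rot: [-3.141, -0.0, -2.738]
force: [-0.0, -0.2, -1.3]
opening: 0.0167
grip_force: 98.5
```

```bash
cat >> h.py <<'E'
def plaques(tag,zz=(.017,)):
    c,im=snap("top",tag)
    for z in zz:
        for w in white(im,c,z):
            if 68<w[2]<85 and 68<w[3]<85 and abs(w[1])<700: print(z,np.round(w,3))
def st():
    s=manip.get_state(); print(round(s["t"],2),s["tool_pos"].round(4),s["tool_rot"].round(3),"F",s["force"].round(1),s["qpos"].round(2))
E
python3 -c "
from h import *
st(); plaques('top5')"
```

```text
8.75 [0.375  0.3653 0.0506] [-3.141 -0.    -2.738] F [-0.  -0.2 -1.3] [ 0.62  0.36 -0.41  0.8  -0.    0.21]
0.017 [4.98910e+02 4.16077e+02 7.58620e+01 7.65820e+01 3.98000e-01]
0.017 [5.50932e+02 3.16054e+02 7.61450e+01 7.68480e+01 3.41000e-01]
0.017 [6.35190e+02 1.87148e+02 7.62450e+01 7.66310e+01 6.02000e-01]
```

Emit:
{"name": "jog_arm", "arguments": {
  "deltas": [
    [255, [0, 0, -0.005], 0],
    [255, [0, 0, -0.01], 0],
    [255, [0, 0, -0.015], 0],
    [255, [0, 0, -0.025], 0],
    [255, [0, 0, -0.04], 0],
    [255, [0, 0, -0.06], 0],
    [255, [0, 0, -0.08], 0],
    [255, [0, 0, -0.09], 0],
    [255, [0, 0, -0.09], 0]
  ]
}}

```text
t: 9.93
tool_pos: [0.3752, 0.3656, 0.1418]
tool_rot: [3.141, 0.002, -2.737]
force: [-0.2, -0.3, -1.8]
opening: 0.0167
grip_force: 98.5
```

```bash
python3 -c "
from h import *
st(); plaques('top6',(.017,.11))
for q in [((.576,-.187),-.335)]:
    u=np.array([np.cos(q[1]),np.sin(q[1])]);n=np.array([-u[1],u[0]])
    for k in(-.092,0,.092): P=np.array(q[0])+k*n; print(P.round(4),np.round(tcp(P,q[1],0,.1),4))
"
```

```text
9.93 [0.3752 0.3656 0.1418] [ 3.141e+00  2.000e-03 -2.737e+00] F [-0.2 -0.3 -1.8] [ 0.62  0.27 -0.28  1.01 -0.    0.22]
0.017 [5.14198e+02 4.37963e+02 8.05430e+01 8.08820e+01 3.99000e-01]
0.017 [5.50828e+02 3.16003e+02 7.60400e+01 7.66460e+01 3.37000e-01]
0.017 [6.35397e+02 1.87124e+02 7.64000e+01 7.68860e+01 6.06000e-01]
0.11 [4.99320e+02 4.14645e+02 7.59470e+01 7.62660e+01 3.99000e-01]
0.11 [5.33860e+02 2.99644e+02 7.17010e+01 7.22720e+01 3.37000e-01]
0.11 [6.13603e+02 1.78119e+02 7.20400e+01 7.24990e+01 6.06000e-01]
[ 0.5458 -0.2739] [ 0.4243 -0.2305  0.1476  2.8066]
[ 0.576 -0.187] [ 0.4545 -0.1436  0.1476  2.8066]
[ 0.6062 -0.1001] [ 0.4847 -0.0568  0.1476  2.8066]
```

Plaque A is up on the blade, with its centre +0.135 m ahead of the TCP and 2 mm to the right. I'll carry it gently to the far slot.

Emit:
{"name": "jog_arm", "arguments": {
  "deltas": [
    [255, [0.0015, -0.01, -0.003], 0.01],
    [255, [0.004, -0.029, -0.008], 0.035],
    [255, [0.008, -0.058, -0.013], 0.07],
    [255, [0.013, -0.094, -0.018], 0.11],
    [255, [0.019, -0.133, -0.02], 0.15],
    [255, [0.024, -0.172, -0.02], 0.2],
    [255, [0.03, -0.21, -0.02], 0.24],
    [255, [0.035, -0.246, -0.02], 0.28],
    [255, [0.04, -0.278, -0.02], 0.32],
    [255, [0.043, -0.304, -0.02], 0.35],
    [255, [0.046, -0.32, -0.02], 0.37],
    [255, [0.046, -0.3236, -0.02], 0.37]
  ]
}}

```text
t: 11.48
tool_pos: [0.4595, 0.0485, 0.1607]
tool_rot: [3.142, -0.0, -3.11]
force: [0.1, 0.3, -1.1]
opening: 0.0167
grip_force: 98.5
```

```bash
cat >> h.py <<'E'
def place(P,yaw,zs,al=.135,la=.002):
    u=np.array([np.cos(yaw),np.sin(yaw)]); n=np.array([-u[1],u[0]])
    return (*(np.array(P)-al*u+la*n),zs+.0476,yaw+np.pi)
E
python3 -c "
from h import *
st(); print(go(*place((.5458,-.2739),-.335,.08)))"
```

```text
11.47 [0.4595 0.0485 0.1607] [ 3.142 -0.    -3.11 ] F [ 0.1  0.3 -1.1] [-0.07  0.15 -0.4   1.03 -0.   -0.1 ]
[ 0.0493 -0.2747  0.0331  0.367 ]
```

Emit:
{"name": "jog_arm", "arguments": {
  "deltas": [
    [255, [0.0015, -0.008, 0], 0.01],
    [255, [0.005, -0.025, 0], 0.035],
    [255, [0.009, -0.05, 0], 0.07],
    [255, [0.014, -0.08, 0], 0.11],
    [255, [0.02, -0.113, 0], 0.15],
    [255, [0.026, -0.147, 0], 0.2],
    [255, [0.032, -0.18, 0], 0.24],
    [255, [0.038, -0.21, 0], 0.28],
    [255, [0.043, -0.237, 0.01], 0.32],
    [255, [0.047, -0.258, 0.02], 0.35],
    [255, [0.049, -0.27, 0.03], 0.367],
    [255, [0.0493, -0.2747, 0.033], 0.367]
  ]
}}

```text
t: 12.98
tool_pos: [0.4193, -0.2263, 0.127]
tool_rot: [3.141, -0.001, 2.809]
force: [-0.4, 0.3, -1.9]
opening: 0.0165
grip_force: 98.4
```

```bash
python3 -c "
from h import *
st(); plaques('top7',(.017,.088)); print(go(*place((.5458,-.2739),-.335,.014)))
c,im=load('top7'); u,v=proj(c,(.56,-.2,.05)).astype(int); a=cv2.resize(im[v-65:v+65,u-75:u+75],None,fx=4,fy=4,interpolation=cv2.INTER_CUBIC); print(u-75,v-65); cv2.imwrite('pics/cropG.png',a)"
```

```text
12.97 [ 0.4193 -0.2263  0.127 ] [ 3.141e+00 -1.000e-03  2.809e+00] F [-0.4  0.3 -1.9] [-0.66  0.2  -0.42  0.95  0.   -0.33]
0.017 [5.50491e+02 3.15948e+02 7.52410e+01 7.66820e+01 3.41000e-01]
0.017 [6.35112e+02 1.86996e+02 7.56840e+01 7.67590e+01 6.09000e-01]
0.017 [ 9.95529e+02  4.10940e+01  6.96440e+01  7.50290e+01 -1.70000e-02]
0.088 [5.37551e+02 3.03461e+02 7.19630e+01 7.33410e+01 3.41000e-01]
0.088 [6.18486e+02 1.80126e+02 7.23870e+01 7.34150e+01 6.09000e-01]
[ 0.0001 -0.0012  0.0654  0.0027]
276 153
```

View pics/cropG.png

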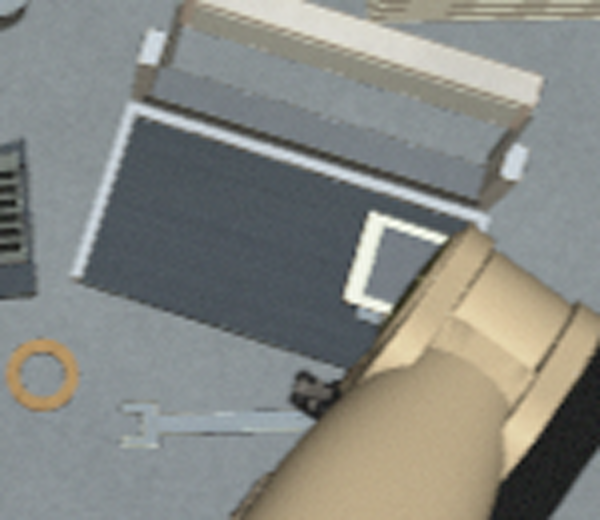

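The plaque hangs over the far end of the bed, square to its kerbs. Lower it.

Emit:
{"name": "jog_arm", "arguments": {
  "deltas": [
    [255, [0, -0.001, 0.015], 0],
    [255, [0, -0.001, 0.035], 0],
    [255, [0, -0.001, 0.048], 0],
    [255, [0, -0.001, 0.054], 0],
    [255, [0, -0.001, 0.058], 0],
    [255, [0, -0.001, 0.062], 0],
    [255, [0, -0.001, 0.0635], 0],
    [255, [0, -0.001, 0.0635], 0],
    [255, [0, -0.001, 0.0635], 0]
  ]
}}

```text
t: 14.15
tool_pos: [0.4196, -0.2277, 0.0645]
tool_rot: [-3.141, 0.001, 2.809]
force: [0.7, -0.3, -2.0]
opening: 0.0168
grip_force: 98.5
```

```bash
python3 -c "
from h import *
st()"
```

```text
14.15 [ 0.4196 -0.2277  0.0645] [-3.141e+00  1.000e-03  2.809e+00] F [ 0.7 -0.3 -2. ] [-0.67  0.27 -0.5   0.8  -0.   -0.33]
```

Emit:
{"name": "jog_arm", "arguments": {
  "deltas": [
    [255, [0.008, 0, 0], 0],
    [255, [0.025, 0, 0], 0],
    [255, [0.045, 0, 0], 0],
    [255, [0.065, 0, 0], 0],
    [255, [0.085, 0, 0], 0],
    [255, [0.1, 0, 0], 0],
    [255, [0.1, 0, -0.03], 0],
    [255, [0.1, 0, -0.09], 0],
    [255, [0.09, 0.02, -0.1], 0],
    [255, [0.07, 0.06, -0.1], 0],
    [255, [0.05, 0.11, -0.1], 0],
    [255, [0.03, 0.15, -0.1], 0]
  ]
}}

```text
t: 15.65
tool_pos: [0.4408, -0.0746, 0.1645]
tool_rot: [-3.142, 0.001, 2.809]
force: [0.4, 0.1, -1.5]
opening: 0.0166
grip_force: 98.6
```

```bash
python3 -c "
from h import *
st(); plaques('top8',(.017,.029));print((.5508,.316),.339, go(*tcp((.5508,.316),.339,-.1,.04)))
c,im=load('top8'); u,v=proj(c,(.56,-.2,.05)).astype(int); a=cv2.resize(im[v-65:v+65,u-75:u+75],None,fx=4,fy=4,interpolation=cv2.INTER_CUBIC); print(u-75,v-65); cv2.imwrite('pics/cropH.png',a)"
```

```text
15.65 [ 0.4408 -0.0746  0.1645] [-3.142e+00  1.000e-03  2.809e+00] F [ 0.4  0.1 -1.5] [-0.35  0.11 -0.42  1.03 -0.   -0.02]
0.017 [ 488.602 -257.243   76.35    75.197   -0.567]
0.017 [5.50828e+02 3.16003e+02 7.60400e+01 7.66460e+01 3.37000e-01]
0.017 [6.35095e+02 1.87023e+02 7.57890e+01 7.67100e+01 6.06000e-01]
0.029 [ 486.871 -255.133   75.788   74.643   -0.567]
0.029 [5.48639e+02 3.13892e+02 7.54800e+01 7.60810e+01 3.37000e-01]
0.029 [6.32286e+02 1.85861e+02 7.52310e+01 7.61450e+01 6.06000e-01]
(0.5508, 0.316) 0.339 [ 0.2052  0.2605  0.0771 -0.6685]
276 153
```

Plaque A was dragged back during the retract. I need to look before acting.

```bash
python3 -c "
from h import *
c,im=load('top8'); u,v=proj(c,(.49,-.25,.02)).astype(int); a=cv2.resize(im[v-40:v+40,u-40:u+40],None,fx=5,fy=5,interpolation=cv2.INTER_CUBIC)
sc,si=snap('scene','sc8'); u,v=proj(sc,(.49,-.25,.02)).astype(int); print(u,v); b=cv2.resize(si[v-40:v+40,u-40:u+40],None,fx=5,fy=5,interpolation=cv2.INTER_CUBIC)
cv2.imwrite('pics/cropI.png',np.hstack([a,b]))
# silhouettes of blade in scene for tilt check
s=manip.get_state(); p=s['tool_pos']; yw=s['tool_rot'][2]-np.pi; U=np.array([np.cos(yw),np.sin(yw),0]);N=np.array([-U[1],U[0],0])
for a in (.0865,.1715):
  for b in(-.024,.022): print(a,b,proj(sc,p+a*U+b*N-[0,0,.0446]).round(1),proj(c,p+a*U+b*N-[0,0,.0446]).round(1))
"
```

```text
179 257
0.0865 -0.024 [215.7 224.2] [330.9 228.2]
0.0865 0.022 [231.5 219.3] [316.7 223.7]
0.1715 -0.024 [224.5 250.4] [338.7 202.7]
0.1715 0.022 [240.7 245.2] [324.7 198.3]
```

View pics/cropI.png

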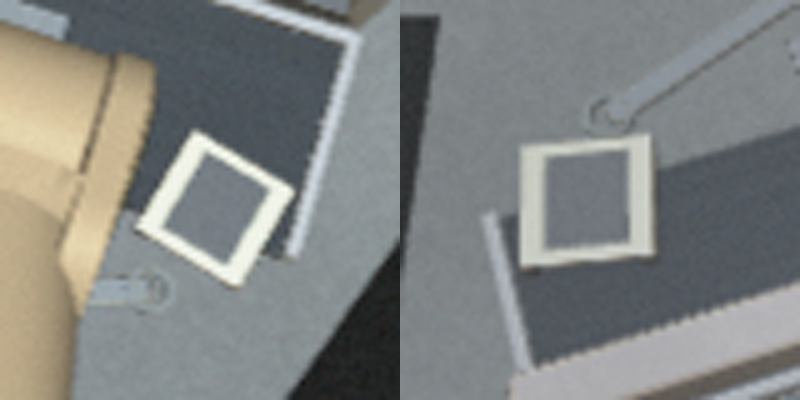

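Plaque A lies face up on the bed but overhangs the open front edge. I suspect the blade is tilted slightly tip-up in the grip, so I'll measure that with the wrist camera from the handle's end.

```bash
python3 - <<'E'
from h import *
c1,i1=snap("wrist","w8"); c0,i0=load("w2")
s=manip.get_state(); p=s["tool_pos"]; f=s["tool_rot"][2]
def end(im,lo=100):
    o=((im[:,:,2].astype(int)-im[:,:,0]>60)&(im[:,:,2]>lo)); o[345:]=0;o[:,:200]=0;o[:,350:]=0
    ys,xs=np.nonzero(o); cols=range(268,300); 
    top=np.median([np.nonzero(o[:,k])[0].min() for k in cols if o[:,k].any()])
    W=[(r,np.nonzero(o[r])[0].min(),np.nonzero(o[r])[0].max()) for r in (150,200,250,300,340)]
    return top,W
print(end(i0),end(i1))
def pr(c,p,f,along,z): 
    return proj(c,[p[0]-along*np.cos(f)*-1*-1*-1*-1 if 0 else p[0]+along*np.cos(f),p[1]+along*np.sin(f),z])
p0=np.array([.3458,-.3445,.0429]); f0=2.4837
# park frame: handle end top edge at true parked position relative to final grip tool pose
pg=np.array([.3505,-.3471,.0476]); fg=2.4866
for L in(.066,.070,.074,.078):
    print(L,"w2",pr(c0,pg,fg,L,.056).round(1),"w8 level",pr(c1,p,f,L,p[2]+.0084).round(1),"w8 end -3mm",pr(c1,p,f,L,p[2]+.0054).round(1))
E
```

```text
(np.float64(131.0), [(150, np.int64(261), np.int64(309)), (200, np.int64(261), np.int64(307)), (250, np.int64(261), np.int64(305)), (300, np.int64(262), np.int64(304)), (340, np.int64(262), np.int64(302))]) (np.float64(117.0), [(150, np.int64(257), np.int64(303)), (200, np.int64(258), np.int64(301)), (250, np.int64(259), np.int64(300)), (300, np.int64(261), np.int64(298)), (340, np.int64(260), np.int64(298))])
0.066 w2 [283.  150.2] w8 level [276.7 131.8] w8 end -3mm [276.7 131.6]
0.07 w2 [283.  138.5] w8 level [276.7 120.2] w8 end -3mm [276.7 120.3]
0.074 w2 [283.  126.6] w8 level [276.7 108.3] w8 end -3mm [276.7 108.8]
0.078 w2 [283.  114.4] w8 level [276.6  96.2] w8 end -3mm [276.7  97. ]
```

Emit:
{"name": "jog_arm", "arguments": {
  "deltas": [
    [255, [0.03, 0.05, 0], -0.1],
    [255, [0.065, 0.1, 0], -0.24],
    [255, [0.1, 0.15, 0], -0.38],
    [255, [0.145, 0.2, 0], -0.52],
    [255, [0.18, 0.24, 0.03], -0.64],
    [255, [0.205, 0.26, 0.06], -0.6685],
    [255, [0.205, 0.26, 0.09], -0.6685],
    [255, [0.205, 0.26, 0.107], -0.6685],
    [255, [0.205, 0.26, 0.107], -0.6685],
    [255, [0.205, 0.26, 0.107], -0.6685]
  ]
}}

```text
t: 17.05
tool_pos: [0.3317, 0.2363, 0.0579]
tool_rot: [-3.141, 0.001, -2.807]
force: [0.7, -0.7, -0.7]
opening: 0.0163
grip_force: 98.7
```

```bash
python3 - <<'E'
from h import *
st(); print(manip.get_state()["ft_torque"]); plaques("top9")
print(go(*tcp((.5508,.316),.339,-.105,.004)))
s=manip.get_state(); p=s["tool_pos"]; yw=s["tool_rot"][2]-np.pi
U=np.array([np.cos(yw),np.sin(yw),0]);N=np.array([-U[1],U[0],0])
sc,si=snap("scene","sc9"); c,im=load("top9")
for C,I,n in((c,im,"bt"),(sc,si,"bs")):
    q=[proj(C,p+a*U+b*N-[0,0,.0446]) for a in(.0865,.1715) for b in(-.024,.022)]; print(np.round(q,1))
    u,v=np.mean(q,0).astype(int); cv2.imwrite(f"pics/{n}.png",cv2.resize(I[v-25:v+25,u-30:u+30],None,fx=6,fy=6,interpolation=cv2.INTER_CUBIC)); print(u-30,v-25)
E
```

```text
17.05 [0.3317 0.2363 0.0579] [-3.141e+00  1.000e-03 -2.807e+00] F [ 0.7 -0.7 -0.7] [ 0.42  0.16 -0.67  0.74 -0.    0.09]
[-0.01275449  0.01782905 -0.00695894]
0.017 [ 488.483 -257.431   76.795   75.197   -0.567]
0.017 [5.50844e+02 3.15958e+02 7.60400e+01 7.67400e+01 3.37000e-01]
0.017 [6.35091e+02 1.87040e+02 7.62360e+01 7.67280e+01 5.94000e-01]
[ 0.0013  0.0032  0.0065 -0.0044]
[[216.8 264.2]
 [203.4 269. ]
 [208.6 240. ]
 [195.3 244.7]]
176 229
[[292.4 159.4]
 [299.3 150.2]
 [314.3 170.6]
 [321.  161.1]]
276 135
```

Emit:
{"name": "jog_arm", "arguments": {
  "deltas": [
    [255, [0.001, 0.003, 0.005], -0.0044],
    [255, [0.001, 0.003, 0.0085], -0.0044],
    [255, [0.001, 0.003, 0.0085], -0.0044],
    [255, [0.001, 0.003, 0.0085], -0.0044]
  ]
}}

```text
t: 17.65
tool_pos: [0.3293, 0.2393, 0.0487]
tool_rot: [-3.141, -0.0, -2.801]
force: [0.2, -0.1, -0.7]
opening: 0.0166
grip_force: 98.7
```

Emit:
{"name": "jog_arm", "arguments": {
  "deltas": [
    [255, [0, 0, 0.0015], 0],
    [255, [0, 0, 0.0015], 0],
    [255, [0, 0, 0.0015], 0]
  ]
}}

```text
t: 18.02
tool_pos: [0.3295, 0.2394, 0.0476]
tool_rot: [3.142, 0.0, -2.801]
force: [-2.4, -0.5, 6.3]
opening: 0.0161
grip_force: 99.6
```

Emit:
{"name": "jog_arm", "arguments": {
  "deltas": [
    [255, [0, 0, 0.0015], 0],
    [255, [0, 0, 0.0015], 0],
    [255, [0, 0, 0.0015], 0]
  ]
}}

```text
t: 18.4
tool_pos: [0.3295, 0.2394, 0.0475]
tool_rot: [-3.142, 0.001, -2.801]
force: [-8.1, -2.1, 23.1]
opening: 0.0162
grip_force: 102.8
```

```bash
python3 -c "
from h import *
st(); s=manip.get_state(); print(s['ft_torque'])"
```

```text
18.4 [0.3295 0.2394 0.0475] [-3.142e+00  1.000e-03 -2.801e+00] F [-8.1 -2.1 23.1] [ 0.43  0.17 -0.69  0.71 -0.    0.09]
[-0.65248007  1.33155087  0.00151822]
```

The contact force's moment puts the touch point 64 mm behind the TCP. That's the foot alone, so the blade is riding high. I'll set the spatula down here, let it settle level, and regrip.

Emit:
{"name": "jog_arm", "arguments": {
  "deltas": [
    [255, [0, 0, -0.0015], 0],
    [255, [0, 0, -0.0015], 0],
    [200, [0, 0, -0.0015], 0],
    [150, [0, 0, -0.0015], 0],
    [150, [0, 0, -0.0015], 0],
    [150, [0, 0, -0.0015], 0],
    [150, [0, 0, -0.0015], 0]
  ]
}}

```text
t: 19.27
tool_pos: [0.3293, 0.2392, 0.0472]
tool_rot: [-3.141, -0.0, -2.802]
force: [0.8, 0.5, 0.3]
opening: 0.035
grip_force: 0.0
```

```bash
python3 - <<'E'
from h import *
st()
sc,si=snap("scene","sc10"); c,im=snap("top","top10")
def edges(n,a,b,box):
    pass
t0=cv2.imread("pics/sc9.png").astype(int); print("scene diff", np.argwhere(np.abs(si.astype(int)-t0).sum(2)>60).size)
a=cv2.resize(cv2.imread("pics/sc9.png")[135:185,260:340],None,fx=5,fy=5,interpolation=cv2.INTER_CUBIC)
b=cv2.resize(si[135:185,260:340],None,fx=5,fy=5,interpolation=cv2.INTER_CUBIC)
cv2.imwrite("pics/cropJ.png",np.vstack([a,b]))
# blade mask bbox in scene for both
for I in (t0.astype(np.uint8),si):
    bl=cv2.cvtColor(I,cv2.COLOR_BGR2HSV)[130:190,270:345]; 
    print(np.median(bl[20:35,25:45].reshape(-1,3),0), np.median(bl[:, -8:].reshape(-1,3),0))
E
```

```text
19.27 [0.3293 0.2392 0.0472] [-3.141 -0.    -2.802] F [0.8 0.5 0.3] [ 0.43  0.18 -0.69  0.71 -0.    0.09]
scene diff 2406
[100.  20. 150.] [ 97.  13. 135.]
[100.  19. 149.] [ 98.  14. 135.]
```

Emit:
{"name": "jog_arm", "arguments": {
  "deltas": [
    [150, [0, 0, 0.002], 0],
    [150, [0, 0, 0.002], 0],
    [150, [0, 0, 0.002], 0],
    [150, [0, 0, 0.002], 0],
    [190, [0, 0, 0.002], 0],
    [220, [0, 0, 0.002], 0],
    [255, [0, 0, 0.002], 0],
    [255, [0, 0, 0.002], 0],
    [255, [0, 0, 0.002], 0],
    [255, [0, 0, 0.002], 0]
  ],
  "grip_force": 60
}}

```text
t: 20.62
tool_pos: [0.3294, 0.2392, 0.0454]
tool_rot: [-3.141, 0.0, -2.802]
force: [-0.1, -1.7, 4.4]
opening: 0.0172
grip_force: 58.9
```

```bash
python3 -c "
from h import *
st(); s=manip.get_state(); print(s['ft_torque'],s['opening'])"
```

```text
20.62 [0.3294 0.2392 0.0454] [-3.141  0.    -2.802] F [-0.1 -1.7  4.4] [ 0.43  0.18 -0.69  0.7  -0.    0.09]
[-0.21411219  0.1651199  -0.07879537] 0.017156866971248602
```

Emit:
{"name": "jog_arm", "arguments": {
  "deltas": [
    [255, [0, 0, -0.004], 0],
    [255, [0, 0, -0.004], 0],
    [255, [0, 0, -0.004], 0]
  ],
  "grip_force": 100
}}

```text
t: 21.0
tool_pos: [0.3291, 0.2392, 0.049]
tool_rot: [-3.142, -0.001, -2.801]
force: [-0.8, 0.6, -0.7]
opening: 0.0161
grip_force: 97.5
```

Emit:
{"name": "jog_arm", "arguments": {
  "deltas": [
    [255, [0, 0, 0.004], 0],
    [255, [0, 0, 0.005], 0],
    [255, [0, 0, 0.005], 0],
    [255, [0, 0, 0.005], 0]
  ]
}}

```text
t: 21.5
tool_pos: [0.3294, 0.2393, 0.0455]
tool_rot: [-3.141, 0.001, -2.801]
force: [-4.8, -1.8, 18.4]
opening: 0.0165
grip_force: 100.5
```

```bash
python3 -c "
from h import *
st(); s=manip.get_state(); t=s['ft_torque'];F=s['force']; print(t, 'contact',-t[1]/F[2],t[0]/F[2])"
```

```text
21.5 [0.3294 0.2393 0.0455] [-3.141e+00  1.000e-03 -2.801e+00] F [-4.8 -1.8 18.4] [ 0.43  0.18 -0.69  0.7  -0.    0.09]
[-0.4943916   0.94898155  0.01995237] contact -0.05160955711914064 -0.026887067986291438
```

The grip is now at handle height: contact at TCP z 0.0455 agrees with the 45 mm centre line. Next I'll insert under plaque B with a little more clearance.

```bash
sed -i 's/\.0476/.0455/g' h.py; python3 -c "
from h import *
st(); plaques('top11'); print(go(*tcp((.5508,.316),.339,-.1,.003)),go(*tcp((.5508,.316),.339,-.006,.003)))"
```

```text
21.5 [0.3294 0.2393 0.0455] [-3.141e+00  1.000e-03 -2.801e+00] F [-4.8 -1.8 18.4] [ 0.43  0.18 -0.69  0.7  -0.    0.09]
0.017 [ 488.637 -257.529   76.795   75.562   -0.567]
0.017 [5.50844e+02 3.15958e+02 7.60400e+01 7.67400e+01 3.37000e-01]
0.017 [6.35190e+02 1.87148e+02 7.62450e+01 7.66310e+01 6.02000e-01]
[-0.0052 -0.0003 -0.0031  0.0012] [-0.0992 -0.0004 -0.0031  0.0012]
```

Emit:
{"name": "jog_arm", "arguments": {
  "deltas": [
    [255, [0, 0, -0.0042], 0.001],
    [255, [-0.005, 0, -0.0042], 0.001],
    [255, [-0.02, 0, -0.0042], 0.001],
    [255, [-0.035, 0, -0.0042], 0.001],
    [255, [-0.05, 0, -0.0042], 0.001],
    [255, [-0.065, 0, -0.0042], 0.001],
    [255, [-0.075, 0, -0.0042], 0.001],
    [255, [-0.075, 0, -0.0042], 0.001]
  ]
}}

```text
t: 22.55
tool_pos: [0.4008, 0.2645, 0.0483]
tool_rot: [-3.142, 0.0, -2.803]
force: [-0.6, 0.0, -1.3]
opening: 0.0162
grip_force: 97.6
```

```bash
python3 -c "
from h import *
st(); plaques('top12')"
```

```text
22.55 [0.4008 0.2645 0.0483] [-3.142  0.    -2.803] F [-0.6  0.  -1.3] [ 0.42  0.3  -0.52  0.76 -0.    0.08]
0.017 [ 488.44  -257.837   77.526   75.562   -0.567]
0.017 [5.50904e+02 3.15980e+02 7.59130e+01 7.67400e+01 3.37000e-01]
0.017 [6.35404e+02 1.87236e+02 7.65400e+01 7.67100e+01 6.06000e-01]
```

Emit:
{"name": "jog_arm", "arguments": {
  "deltas": [
    [255, [-0.01, 0, 0], 0],
    [255, [-0.02, 0, 0], 0],
    [255, [-0.024, 0, 0], 0],
    [255, [-0.024, 0, 0], 0]
  ]
}}

```text
t: 23.1
tool_pos: [0.423, 0.2723, 0.0484]
tool_rot: [-3.142, 0.0, -2.803]
force: [-0.9, 0.5, -1.7]
opening: 0.0164
grip_force: 97.6
```

```bash
python3 -c "
from h import *
st(); plaques('top13')"
```

```text
23.1 [0.423  0.2723 0.0484] [-3.142  0.    -2.803] F [-0.9  0.5 -1.7] [ 0.41  0.33 -0.46  0.78 -0.    0.07]
0.017 [ 488.679 -257.462   76.636   75.562   -0.567]
0.017 [5.50874e+02 3.15860e+02 7.64360e+01 7.58930e+01 3.55000e-01]
0.017 [6.35091e+02 1.87040e+02 7.62360e+01 7.67280e+01 5.94000e-01]
```

Emit:
{"name": "jog_arm", "arguments": {
  "deltas": [
    [255, [0, 0, -0.005], 0],
    [255, [0, 0, -0.01], 0],
    [255, [0, 0, -0.015], 0],
    [255, [0, 0, -0.025], 0],
    [255, [0, 0, -0.04], 0],
    [255, [0, 0, -0.06], 0],
    [255, [0, 0, -0.08], 0],
    [255, [0, 0, -0.1], 0],
    [255, [0, 0, -0.11], 0],
    [255, [0, 0, -0.11], 0]
  ]
}}

```text
t: 24.4
tool_pos: [0.4232, 0.2725, 0.1595]
tool_rot: [3.142, 0.002, -2.803]
force: [-0.1, 0.1, -3.0]
opening: 0.0162
grip_force: 97.5
```

```bash
cat >> h.py <<'E'
def held(tag):
    "offset of the carried plaque from the TCP in spatula axes"
    c,im=snap("top",tag); s=manip.get_state(); p=s["tool_pos"]; yw=s["tool_rot"][2]-np.pi
    for w in white(im,c,p[2]-.0455+.008):
        d=np.array(w[:2])/1000-p[:2]; u=np.array([np.cos(yw),np.sin(yw)]); n=np.array([-u[1],u[0]])
        if 68<w[2]<84 and abs(d@n)<.03: print("held",w[2:],"al",d@u,"la",d@n,"dyaw",w[4]-(yw+np.pi)%(2*np.pi)+np.pi)
E
python3 -c "
from h import *
st(); held('top14'); yw=-.335
print(go(*place((.6062,-.1001),yw,.09)), go(.46,.08,.15,np.pi))"
```

```text
24.4 [0.4232 0.2725 0.1595] [ 3.142e+00  2.000e-03 -2.803e+00] F [-0.1  0.1 -3. ] [ 0.41  0.22 -0.3   1.04 -0.    0.07]
held (76.13029479980469, 51.722808837890625, np.float64(0.37472357657852995)) al 0.13690198328012196 la -0.014406082947019134 dyaw 0.03566426564874181
[ 0.0551 -0.3264  0.0231  0.6741] [ 0.0288 -0.1937  0.0086  0.3391]
```

Emit:
{"name": "jog_arm", "arguments": {
  "deltas": [
    [255, [0.001, -0.009, 0], 0.02],
    [255, [0.004, -0.028, 0], 0.06],
    [255, [0.009, -0.055, 0], 0.115],
    [255, [0.015, -0.09, 0], 0.185],
    [255, [0.022, -0.128, 0], 0.265],
    [255, [0.028, -0.168, 0], 0.345],
    [255, [0.035, -0.208, 0.005], 0.43],
    [255, [0.042, -0.246, 0.01], 0.51],
    [255, [0.047, -0.28, 0.015], 0.58],
    [255, [0.052, -0.305, 0.02], 0.635],
    [255, [0.055, -0.32, 0.023], 0.667],
    [255, [0.055, -0.3264, 0.023], 0.674]
  ]
}}

```text
t: 25.95
tool_pos: [0.4788, -0.0545, 0.1348]
tool_rot: [-3.142, -0.002, 2.805]
force: [0.1, 0.2, -2.2]
opening: 0.0165
grip_force: 97.7
```

```bash
python3 -c "
from h import *
st(); held('top15'); print(go(*place((.6062,-.1001),-.335,.015,.136)))"
```

```text
25.95 [ 0.4788 -0.0545  0.1348] [-3.142e+00 -2.000e-03  2.805e+00] F [ 0.1  0.2 -2.2] [-0.28  0.21 -0.39  0.98  0.    0.06]
[ 0.0014  0.0007  0.0747 -0.001 ]
```

Emit:
{"name": "jog_arm", "arguments": {
  "deltas": [
    [255, [0.001, 0.001, 0.02], 0],
    [255, [0.001, 0.001, 0.04], 0],
    [255, [0.001, 0.001, 0.056], 0],
    [255, [0.001, 0.001, 0.063], 0],
    [255, [0.001, 0.001, 0.068], 0],
    [255, [0.001, 0.001, 0.072], 0],
    [255, [0.001, 0.001, 0.0745], 0],
    [255, [0.001, 0.001, 0.0745], 0],
    [255, [0.001, 0.001, 0.0745], 0]
  ]
}}

```text
t: 27.12
tool_pos: [0.479, -0.0527, 0.0612]
tool_rot: [-3.142, 0.001, 2.807]
force: [0.6, -0.3, -1.4]
opening: 0.016
grip_force: 97.8
```

```bash
cat >> h.py <<'E'
def bedw(tag,z=.029):
    "white things around the bed, bed frame (mm), from the scene camera"
    c,im=snap("scene",tag); b=np.array([576,-187]); yw=-.335; u=np.array([np.cos(yw),np.sin(yw)]); n=np.array([-u[1],u[0]])
    for w in white(im,c,z,lo=150):
        d=np.array(w[:2])-b
        if abs(d@u)<130 and abs(d@n)<200 and w[2]<120: print("bed x,y",(d@u).round(1),(d@n).round(1),"size",np.round(w[2:4],1),"yaw",round(w[4],3))
E
python3 -c "
from h import *
st(); bedw('s16'); plaques('top16',(.029,))"
```

```text
27.12 [ 0.479  -0.0527  0.0612] [-3.142e+00  1.000e-03  2.807e+00] F [ 0.6 -0.3 -1.4] [-0.28  0.28 -0.5   0.79 -0.    0.06]
bed x,y -61.8 -95.2 size [74.1 76.2] yaw -0.549
0.029 [ 486.635 -255.231   75.922   74.709   -0.572]
0.029 [6.32380e+02 1.85985e+02 7.56830e+01 7.60670e+01 6.02000e-01]
0.029 [ 9.94153e+02  6.64717e+02  7.50190e+01  7.76590e+01 -3.90000e-02]
0.029 [ 9.98068e+02  2.84922e+02  7.93050e+01  8.09360e+01 -6.50000e-02]
```

Emit:
{"name": "jog_arm", "arguments": {
  "deltas": [
    [255, [0.005, 0, 0], 0],
    [255, [0.012, 0, 0], 0],
    [255, [0.02, 0, 0], 0],
    [255, [0.02, 0, 0], 0]
  ]
}}

```text
t: 27.72
tool_pos: [0.4588, -0.0456, 0.0609]
tool_rot: [-3.141, -0.001, 2.807]
force: [-0.3, 0.4, -2.0]
opening: 0.0166
grip_force: 97.8
```

```bash
python3 - <<'E'
from h import *
st(); bedw('s17')
c,a=load("s16"); _,b=load("s17")
q=np.array([proj(c,(.6062+dx,-.1001+dy,.029)) for dx in(-.05,.05) for dy in(-.05,.05)]); x0,y0=q.min(0).astype(int)-20;x1,y1=q.max(0).astype(int)+20
f=lambda i:cv2.resize(i[y0:y1,x0:x1],None,fx=4,fy=4,interpolation=cv2.INTER_CUBIC)
cv2.imwrite("pics/cropK.png",np.hstack([f(a),f(b)])); print(x0,y0,f(a).shape)
E
```

```text
27.73 [ 0.4588 -0.0456  0.0609] [-3.141e+00 -1.000e-03  2.807e+00] F [-0.3  0.4 -2. ] [-0.27  0.25 -0.55  0.78 -0.    0.06]
bed x,y -61.8 -95.2 size [74.1 76.2] yaw -0.549
199 213 (340, 352, 3)
```

View pics/cropK.png

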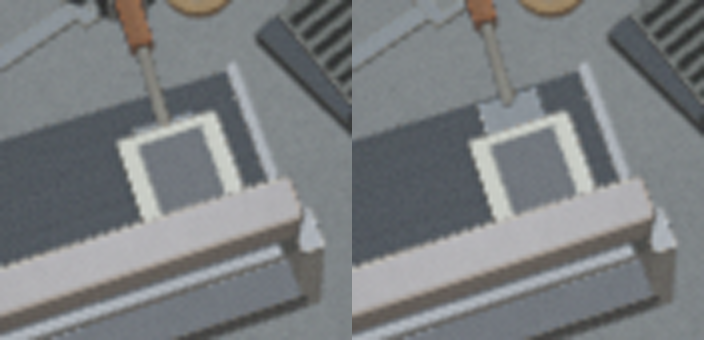

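B stays put on the bed while the blade slides out. The left crop shows the blade under it and the right one shows it 20 mm out, with the plaque unmoved. Continue retracting, then approach A, which needs re-picking.

Emit:
{"name": "jog_arm", "arguments": {
  "deltas": [
    [255, [0.01, 0, 0], 0],
    [255, [0.03, 0, 0], 0],
    [255, [0.05, 0, 0], 0],
    [255, [0.07, 0, 0], 0],
    [255, [0.08, 0, 0], 0],
    [255, [0.08, 0, -0.03], 0],
    [255, [0.08, 0, -0.08], 0],
    [255, [0.08, 0, -0.08], 0]
  ]
}}

```text
t: 28.78
tool_pos: [0.3874, -0.0205, 0.1444]
tool_rot: [3.141, 0.008, 2.807]
force: [0.7, 0.5, -2.4]
opening: 0.0164
grip_force: 97.9
```

```bash
python3 -c "
from h import *
st(); bedw('s18'); plaques('top18',(.017,.029)); bedw('s18b')"
```

```text
28.77 [ 0.3874 -0.0205  0.1444] [3.141 0.008 2.807] F [ 0.7  0.5 -2.4] [-0.26  0.01 -0.59  0.96 -0.    0.07]
bed x,y -61.8 -95.2 size [74.1 76.2] yaw -0.549
0.017 [ 488.365 -257.342   76.485   75.263   -0.572]
0.017 [ 6.09929e+02 -9.88850e+01  7.69390e+01  7.50210e+01 -3.25000e-01]
0.017 [6.35190e+02 1.87148e+02 7.62450e+01 7.66310e+01 6.02000e-01]
0.017 [ 9.99052e+02  2.95055e+02  7.30420e+01  6.92420e+01 -1.12000e-01]
0.029 [ 486.635 -255.231   75.922   74.709   -0.572]
0.029 [ 6.07304e+02 -9.79410e+01  7.63720e+01  7.44690e+01 -3.25000e-01]
0.029 [6.32380e+02 1.85985e+02 7.56830e+01 7.60670e+01 6.02000e-01]
0.029 [ 9.93563e+02  2.93098e+02  7.25040e+01  6.87320e+01 -1.12000e-01]
bed x,y -61.8 -95.2 size [74.1 76.2] yaw -0.549
```

B lies well on the bed, 2 mm from its target and square. A is flat on the bed at (0.4866,-0.2552), yaw -0.57, and both cameras agree at z=29 mm. I'll re-pick it, approaching close to the inner reach limit.

```bash
python3 -c "
from h import *
print(tcp((.4866,-.2552),-.572,-.083,.05),go(*tcp((.4866,-.2552),-.572,-.083,.05)))"
```

```text
(np.float64(0.3088874688379187), np.float64(-0.13960044866883647), 0.0955, 2.569592653589793) [ 0.0314 -0.138   0.0448  0.2371]
```

Emit:
{"name": "jog_arm", "arguments": {
  "deltas": [
    [255, [0.015, -0.04, 0], 0.08],
    [255, [0.025, -0.09, 0], 0.16],
    [255, [0.0314, -0.138, 0], 0.237],
    [255, [0.0314, -0.138, 0.02], 0.237],
    [255, [0.0314, -0.138, 0.045], 0.237],
    [255, [0.0314, -0.138, 0.045], 0.237],
    [255, [0.0314, -0.138, 0.045], 0.237]
  ]
}}

```text
t: 29.8
tool_pos: [0.309, -0.1394, 0.0958]
tool_rot: [3.142, -0.001, 2.57]
force: [0.4, -0.5, -0.3]
opening: 0.0164
grip_force: 98.4
```

```bash
python3 -c "
from h import *
st(); plaques('top19',(.029,)); print(go(*tcp((.4866,-.2552),-.572,-.083,.0155)))"
```

```text
29.8 [ 0.309  -0.1394  0.0958] [ 3.142e+00 -1.000e-03  2.570e+00] F [ 0.4 -0.5 -0.3] [-0.66 -0.02 -0.76  0.84 -0.   -0.09]
0.029 [ 487.049 -255.311   76.38    74.529   -0.559]
0.029 [ 6.07304e+02 -9.79410e+01  7.63720e+01  7.44690e+01 -3.25000e-01]
0.029 [6.32380e+02 1.85985e+02 7.56830e+01 7.60670e+01 6.02000e-01]
[ 0.0006 -0.0003  0.0353  0.0007]
```

Reach is fine. Lower to tunnel height.

Emit:
{"name": "jog_arm", "arguments": {
  "deltas": [
    [255, [0.001, 0, 0.015], 0.001],
    [255, [0.001, 0, 0.03], 0.001],
    [255, [0.001, 0, 0.0355], 0.001],
    [255, [0.001, 0, 0.0355], 0.001],
    [255, [0.001, 0, 0.0355], 0.001]
  ]
}}

```text
t: 30.48
tool_pos: [0.309, -0.1395, 0.0611]
tool_rot: [-3.141, 0.001, 2.569]
force: [0.9, 0.4, -1.1]
opening: 0.0168
grip_force: 98.4
```

```bash
python3 -c "
from h import *
st(); plaques('top20',(.029,)); print(go(*tcp((.4868,-.2552),-.566,-.006,.0155)))"
```

```text
30.48 [ 0.309  -0.1395  0.0611] [-3.141e+00  1.000e-03  2.569e+00] F [ 0.9  0.4 -1.1] [-0.66  0.03 -0.81  0.73 -0.   -0.09]
0.029 [ 486.905 -255.417   76.229   75.006   -0.567]
0.029 [ 6.07304e+02 -9.79410e+01  7.63720e+01  7.44690e+01 -3.25000e-01]
0.029 [6.32282e+02 1.85879e+02 7.56750e+01 7.61630e+01 5.94000e-01]
[-0.0772 -0.0008  0.     -0.0068]
```

Emit:
{"name": "jog_arm", "arguments": {
  "deltas": [
    [255, [-0.01, 0, 0], -0.003],
    [255, [-0.025, 0, 0], -0.003],
    [255, [-0.04, 0, 0], -0.003],
    [255, [-0.055, 0, 0], -0.003],
    [255, [-0.07, 0, 0], -0.003],
    [255, [-0.077, 0, 0], -0.003],
    [255, [-0.077, 0, 0], -0.003],
    [255, [-0.077, 0, 0], -0.003]
  ]
}}

```text
t: 31.52
tool_pos: [0.3726, -0.1804, 0.0603]
tool_rot: [3.142, -0.001, 2.572]
force: [0.3, -0.2, -0.5]
opening: 0.0162
grip_force: 98.4
```

```bash
python3 -c "
from h import *
st(); bedw('s21'); plaques('top21',(.029,))"
```

```text
31.52 [ 0.3726 -0.1804  0.0603] [ 3.142e+00 -1.000e-03  2.572e+00] F [ 0.3 -0.2 -0.5] [-0.65  0.17 -0.65  0.75 -0.   -0.08]
bed x,y -62.2 -95.2 size [74.1 76.9] yaw -0.549
0.029 [ 487.049 -255.311   76.38    74.529   -0.559]
0.029 [ 6.07304e+02 -9.79410e+01  7.63720e+01  7.44690e+01 -3.25000e-01]
0.029 [6.32380e+02 1.85985e+02 7.56830e+01 7.60670e+01 6.02000e-01]
```

Inserted without disturbing it. Lift a little and measure the hold.

Emit:
{"name": "jog_arm", "arguments": {
  "deltas": [
    [255, [0, 0, -0.005], 0],
    [255, [0, 0, -0.01], 0],
    [255, [0, 0, -0.015], 0],
    [255, [0, 0, -0.025], 0],
    [255, [0, 0, -0.04], 0],
    [255, [0, 0, -0.055], 0],
    [255, [0, 0, -0.06], 0],
    [255, [0, 0, -0.06], 0]
  ]
}}

```text
t: 32.62
tool_pos: [0.3734, -0.1811, 0.1209]
tool_rot: [-3.141, 0.001, 2.572]
force: [0.1, 0.4, -1.7]
opening: 0.0165
grip_force: 98.3
```

```bash
python3 -c "
from h import *
st(); held('top22'); s=manip.get_state(); bedw('s22',s['tool_pos'][2]-.0375); print(go(*place((.5458,-.2739),-.33,.075,.136)))
b=np.array([576,-187]);u=np.array([np.cos(-.335),np.sin(-.335)]);n=np.array([-u[1],u[0]])
E=s['tool_pos'][:2]*1000-b; print('tcp bed',E@u,E@n)"
```

```text
32.62 [ 0.3734 -0.1811  0.1209] [-3.141e+00  1.000e-03  2.572e+00] F [ 0.1  0.4 -1.7] [-0.65  0.09 -0.56  0.91 -0.   -0.08]
[-0.0633 -0.0155 -0.0004 -0.24  ]
tcp bed -193.65868013624012 -60.93692072511095
```

Emit:
{"name": "jog_arm", "arguments": {
  "deltas": [
    [255, [-0.004, -0.001, 0], -0.015],
    [255, [-0.014, -0.003, 0], -0.05],
    [255, [-0.027, -0.006, 0], -0.1],
    [255, [-0.041, -0.009, 0], -0.15],
    [255, [-0.053, -0.013, 0], -0.2],
    [255, [-0.061, -0.015, 0], -0.23],
    [255, [-0.0633, -0.0165, 0], -0.24],
    [255, [-0.0633, -0.0165, 0], -0.24]
  ]
}}

```text
t: 33.72
tool_pos: [0.4173, -0.2288, 0.1202]
tool_rot: [3.141, -0.001, 2.811]
force: [0.2, -1.0, -1.6]
opening: 0.0165
grip_force: 98.3
```

```bash
python3 -c "
from h import *
st(); bedw('s23',.083); print(go(*place((.5458,-.2739),-.33,.015,.136,.001)))"
```

```text
33.73 [ 0.4173 -0.2288  0.1202] [ 3.141e+00 -1.000e-03  2.811e+00] F [ 0.2 -1.  -1.6] [-0.67  0.21 -0.43  0.94 -0.   -0.34]
bed x,y -0.4 -93.3 size [75.  77.6] yaw -0.329
[-0.0003 -0.0001  0.0598 -0.0002]
```

The scene camera puts the plaque at bed (-0.4,-93), yaw -0.33. Lower, then retract in part.

Emit:
{"name": "jog_arm", "arguments": {
  "deltas": [
    [255, [0, 0, 0.015], 0],
    [255, [0, 0, 0.032], 0],
    [255, [0, 0, 0.044], 0],
    [255, [0, 0, 0.05], 0],
    [255, [0, 0, 0.055], 0],
    [255, [0, 0, 0.059], 0],
    [255, [0, 0, 0.06], 0],
    [255, [0, 0, 0.06], 0],
    [255, [0, 0, 0.06], 0],
    [255, [0.005, 0, 0.06], 0],
    [255, [0.02, 0, 0.06], 0],
    [255, [0.02, 0, 0.06], 0]
  ]
}}

```text
t: 35.28
tool_pos: [0.3968, -0.2214, 0.0602]
tool_rot: [3.141, -0.002, 2.811]
force: [0.3, -0.1, -1.6]
opening: 0.0167
grip_force: 98.3
```

```bash
python3 -c "
from h import *
st(); bedw('s24')"
```

```text
35.27 [ 0.3968 -0.2214  0.0602] [ 3.141e+00 -2.000e-03  2.811e+00] F [ 0.3 -0.1 -1.6] [-0.69  0.24 -0.56  0.77 -0.   -0.36]
```

```bash
python3 -c "
from h import *
c,im=load('s24'); b=np.array([576,-187]);u=np.array([np.cos(-.335),np.sin(-.335)]);n=np.array([-u[1],u[0]])
for lo in (150,165,180,195):
  for w in white(im,c,.029,lo=lo,amin=40):
    d=np.array(w[:2])-b
    if abs(d@u)<130 and abs(d@n)<200: print(lo,(d@u).round(1),(d@n).round(1),np.round(w[2:],2))"
```

```text
150 81.6 1.4 [276.33   6.43  -0.34]
150 -3.7 2.1 [326.48 132.11  -0.33]
165 81.5 2.7 [273.75   5.53  -0.33]
165 -4.2 2.2 [322.44 130.05  -0.34]
180 -2.9 -93.6 [74.13 67.69 -0.33]
180 9.5 92.3 [74.59 93.2  -0.36]
```

A stayed in place. Fully retract, lift and swing toward C.

Emit:
{"name": "jog_arm", "arguments": {
  "deltas": [
    [255, [0.01, 0, 0], 0],
    [255, [0.03, 0, 0], 0],
    [255, [0.05, 0, 0], 0],
    [255, [0.07, 0, 0], 0],
    [255, [0.08, 0, 0], 0],
    [255, [0.08, 0, -0.03], 0],
    [255, [0.08, 0, -0.08], 0],
    [255, [0.06, 0.03, -0.1], -0.05],
    [255, [0.03, 0.08, -0.1], -0.15],
    [255, [0.01, 0.13, -0.1], -0.25],
    [255, [0, 0.18, -0.1], -0.35],
    [255, [0, 0.2, -0.1], -0.4]
  ]
}}

```text
t: 36.83
tool_pos: [0.465, -0.0312, 0.1605]
tool_rot: [3.142, 0.001, -3.066]
force: [-0.1, -0.4, -2.2]
opening: 0.0167
grip_force: 98.4
```

```bash
sed -i 's/lo=150)/lo=180)/' h.py; python3 -c "
from h import *
st(); bedw('s25'); plaques('top25',(.017,.029)); print(go(*tcp((.6352,.1871),.6,-.1,.05)))"
```

```text
36.83 [ 0.465  -0.0312  0.1605] [ 3.142e+00  1.000e-03 -3.066e+00] F [-0.1 -0.4 -2.2] [-0.24  0.15 -0.39  1.03  0.   -0.31]
bed x,y -2.7 -93.6 size [74.1 67.3] yaw -0.331
0.017 [ 5.48204e+02 -2.76326e+02  7.68030e+01  7.51740e+01 -3.28000e-01]
0.017 [6.35190e+02 1.87148e+02 7.62450e+01 7.66310e+01 6.02000e-01]
0.017 [ 1.002329e+03 -9.062300e+01  7.537400e+01  7.461300e+01 -2.770000e-01]
0.029 [ 5.46034e+02 -2.74075e+02  7.62380e+01  7.46210e+01 -3.28000e-01]
0.029 [6.32380e+02 1.85985e+02 7.56830e+01 7.60670e+01 6.02000e-01]
0.029 [ 9.96815e+02 -8.97400e+01  7.48190e+01  7.40630e+01 -2.77000e-01]
[ 0.0118  0.0912  0.0649 -0.5258]
```

Emit:
{"name": "jog_arm", "arguments": {
  "deltas": [
    [255, [0.003, 0.02, 0], -0.11],
    [255, [0.006, 0.05, 0], -0.26],
    [255, [0.01, 0.08, 0], -0.4],
    [255, [0.012, 0.0912, 0.02], -0.526],
    [255, [0.012, 0.0912, 0.05], -0.526],
    [255, [0.012, 0.0912, 0.08], -0.526],
    [255, [0.012, 0.0912, 0.1], -0.526],
    [255, [0.012, 0.0912, 0.111], -0.526],
    [255, [0.012, 0.0912, 0.111], -0.526],
    [255, [0.012, 0.0912, 0.111], -0.526]
  ]
}}

```text
t: 38.17
tool_pos: [0.444, 0.0552, 0.0522]
tool_rot: [-3.14, -0.002, -2.547]
force: [-14.3, -4.2, 31.8]
opening: 0.0166
grip_force: 104.4
```

```bash
python3 -c "
from h import *
st(); plaques('top26'); print(go(*tcp((.6352,.1871),.6,-.006,.003)))"
```

```text
38.17 [0.444  0.0552 0.0522] [-3.140e+00 -2.000e-03 -2.547e+00] F [-14.3  -4.2  31.8] [-0.05  0.24 -0.59  0.75 -0.   -0.65]
0.017 [ 5.48027e+02 -2.76265e+02  7.68030e+01  7.51430e+01 -3.28000e-01]
0.017 [ 6.0981e+02 -9.8859e+01  7.6940e+01  7.4931e+01 -3.2800e-01]
0.017 [6.35190e+02 1.87148e+02 7.62450e+01 7.66310e+01 6.02000e-01]
[-0.0972  0.0025  0.0038 -0.0059]
```

The blade met something on the way down, probably the corner of the pedal base. Back up and locate the pedal.

Emit:
{"name": "jog_arm", "arguments": {
  "deltas": [
    [255, [0, 0, -0.02], 0],
    [255, [0, 0, -0.05], 0],
    [255, [0, 0, -0.08], 0],
    [255, [0, 0, -0.08], 0]
  ]
}}

```text
t: 38.72
tool_pos: [0.4471, 0.0559, 0.1317]
tool_rot: [-3.138, 0.004, -2.547]
force: [0.8, -0.6, -1.5]
opening: 0.0168
grip_force: 99.5
```

```bash
python3 - <<'E'
from h import *
st(); c,_=load("top0")
for x,y in [(100,243),(225,237),(88,50),(212,40)]:
    print((x,y),[ (ray(c,(240+x/5,180+y/5),z)*1000).round(0) for z in(0,.018)])
for x,y in [(105,198),(215,193),(95,70),(205,62)]:
    print("treadle",[ (ray(c,(240+x/5,180+y/5),z)*1000).round(0) for z in(.06,.028)])
p,yw=np.array(tcp((.6352,.1871),.6,-.1,0)[:2])*1000,.6
u=np.array([np.cos(yw),np.sin(yw)]);n=np.array([-u[1],u[0]])
for q in [(86,-24),(171,-24),(60,-5),(-73,-16),(-73,16),(86,22)]: print("spat",q,(p+q[0]*u+q[1]*n).round(0))
E
```

```text
38.73 [0.4471 0.0559 0.1317] [-3.138  0.004 -2.547] F [ 0.8 -0.6 -1.5] [-0.05  0.15 -0.47  0.95 -0.   -0.65]
(100, 243) [array([540., 101.]), array([537., 100.])]
(225, 237) [array([542.,  17.]), array([539.,  17.])]
(88, 50) [array([673., 108.]), array([668., 107.])]
(212, 40) [array([678.,  24.]), array([674.,  24.])]
treadle [array([559.,  95.]), array([565.,  96.])]
treadle [array([561.,  24.]), array([567.,  24.])]
treadle [array([644., 101.]), array([652., 102.])]
treadle [array([648.,  29.]), array([656.,  29.])]
spat (86, -24) [530.  87.]
spat (171, -24) [600. 135.]
spat (60, -5) [498.  88.]
spat (-73, -16) [394.   4.]
spat (-73, 16) [376.  31.]
spat (86, 22) [504. 125.]
```

The pedal base's front-left corner (0.538,0.100) lies in the blade's way, and the touch probably tilted the spatula in the grip. I'll set it down on free bench to level it and regrip, then approach C from inside that corner.

```bash
python3 -c "
from h import *
print(go(.36,.22,.075,.45+np.pi))"
```

```text
[-0.0198  0.1847  0.0567  0.1444]
```

Emit:
{"name": "jog_arm", "arguments": {
  "deltas": [
    [255, [-0.005, 0.04, 0], 0.03],
    [255, [-0.01, 0.09, 0], 0.07],
    [255, [-0.015, 0.14, 0], 0.11],
    [255, [-0.02, 0.185, 0.01], 0.144],
    [255, [-0.02, 0.185, 0.04], 0.144],
    [255, [-0.02, 0.185, 0.057], 0.144],
    [255, [-0.02, 0.185, 0.057], 0.144],
    [255, [-0.02, 0.185, 0.057], 0.144]
  ]
}}

```text
t: 39.72
tool_pos: [0.3579, 0.2208, 0.0725]
tool_rot: [-3.141, -0.0, -2.69]
force: [0.3, 0.4, -0.5]
opening: 0.0164
grip_force: 99.4
```

Emit:
{"name": "jog_arm", "arguments": {
  "deltas": [
    [255, [0, 0, 0.008], 0],
    [255, [0, 0, 0.014], 0],
    [255, [0, 0, 0.019], 0],
    [255, [0, 0, 0.019], 0],
    [255, [0, 0, 0.019], 0]
  ],
  "grip_force": 20
}}

```text
t: 40.35
tool_pos: [0.3578, 0.2212, 0.0535]
tool_rot: [-3.141, 0.0, -2.689]
force: [-0.4, -0.9, -1.7]
opening: 0.0165
grip_force: 99.4
```

```bash
python3 -c "
from h import *
st(); print(manip.get_state()['ft_torque'])"
```

```text
40.35 [0.3578 0.2212 0.0535] [-3.141  0.    -2.689] F [-0.4 -0.9 -1.7] [ 0.36  0.19 -0.65  0.73 -0.   -0.09]
[ 0.00684337  0.04992198 -0.0077561 ]
```

Emit:
{"name": "jog_arm", "arguments": {
  "deltas": [
    [255, [0, 0, 0.004], 0],
    [255, [0, 0, 0.004], 0],
    [255, [0, 0, 0.004], 0]
  ]
}}

```text
t: 40.72
tool_pos: [0.3593, 0.2216, 0.0502]
tool_rot: [-3.141, 0.003, -2.689]
force: [2.2, -0.2, 5.2]
opening: 0.0167
grip_force: 100.4
```

Emit:
{"name": "jog_arm", "arguments": {
  "deltas": [
    [255, [0, 0, 0.002], 0],
    [255, [0, 0, 0.002], 0],
    [255, [0, 0, 0.002], 0]
  ]
}}

```text
t: 41.1
tool_pos: [0.3602, 0.2221, 0.0488]
tool_rot: [-3.141, 0.005, -2.689]
force: [3.6, 0.4, 7.7]
opening: 0.0167
grip_force: 101.0
```

Emit:
{"name": "jog_arm", "arguments": {
  "deltas": [
    [255, [0, 0, 0.002], 0],
    [255, [0, 0, 0.002], 0],
    [255, [0, 0, 0.002], 0]
  ]
}}

```text
t: 41.48
tool_pos: [0.361, 0.2225, 0.0473]
tool_rot: [-3.141, 0.007, -2.69]
force: [4.2, 2.2, 11.6]
opening: 0.0165
grip_force: 101.6
```

Emit:
{"name": "jog_arm", "arguments": {
  "deltas": [
    [220, [0, 0, -0.001], 0],
    [190, [0, 0, -0.001], 0],
    [150, [0, 0, -0.001], 0],
    [150, [0, 0, 0], 0],
    [150, [0, 0, 0.0005], 0],
    [150, [0, 0, 0.0005], 0],
    [150, [0, 0, 0.0005], 0],
    [150, [0, 0, 0.0005], 0]
  ]
}}

```text
t: 42.48
tool_pos: [0.3578, 0.2212, 0.045]
tool_rot: [-3.141, 0.0, -2.69]
force: [-0.1, -0.5, -0.3]
opening: 0.035
grip_force: 0.0
```

```bash
python3 - <<'E'
from h import *
st()
c,im=snap("wrist","w30")
o=((im[:,:,2].astype(int)-im[:,:,0]>60)&(im[:,:,2]>90)); o[345:]=0;o[:,:200]=0;o[:,350:]=0
for r in (150,200,250,300,340):
    k=np.nonzero(o[r])[0]; print(r,k.min(),k.max())
ys,xs=np.nonzero(o); print("end row",np.sort(ys)[30])
s=manip.get_state(); p=s["tool_pos"];f=s["tool_rot"][2]
for L in(.07,.074): print(L,proj(c,[p[0]+L*np.cos(f),p[1]+L*np.sin(f),.056]))
E
```

```text
42.48 [0.3578 0.2212 0.045 ] [-3.141  0.    -2.69 ] F [-0.1 -0.5 -0.3] [ 0.36  0.2  -0.66  0.71 -0.   -0.09]
150 255 302
200 256 301
250 257 300
300 259 299
340 259 298
end row 129
0.07 [278.42487622 123.8100687 ]
0.074 [278.41832246 111.74328485]
```

Emit:
{"name": "jog_arm", "arguments": {
  "deltas": [
    [150, [-0.0025, 0, 0], 0],
    [150, [-0.0025, 0, 0], 0],
    [150, [-0.0025, 0, 0], 0],
    [190, [-0.0025, 0, 0], 0],
    [220, [-0.0025, 0, 0], 0],
    [255, [-0.0025, 0, 0], 0],
    [255, [-0.0025, 0, 0], 0],
    [255, [-0.0025, 0, 0], 0],
    [255, [-0.0025, 0, 0], 0]
  ],
  "grip_force": 110
}}

```text
t: 43.65
tool_pos: [0.36, 0.2222, 0.0452]
tool_rot: [-3.141, 0.0, -2.689]
force: [-1.7, -1.1, 5.7]
opening: 0.0163
grip_force: 107.4
```

Emit:
{"name": "jog_arm", "arguments": {
  "deltas": [
    [255, [0, 0, -0.004], 0],
    [255, [0, 0, -0.004], 0],
    [255, [0, 0, -0.004], 0]
  ]
}}

```text
t: 44.02
tool_pos: [0.3599, 0.2222, 0.0488]
tool_rot: [-3.142, -0.0, -2.69]
force: [-0.3, 0.9, -1.7]
opening: 0.0162
grip_force: 107.3
```

Emit:
{"name": "jog_arm", "arguments": {
  "deltas": [
    [255, [0, 0, 0.0035], 0],
    [255, [0, 0, 0.0045], 0],
    [255, [0, 0, 0.0045], 0],
    [255, [0, 0, 0.0045], 0]
  ]
}}

```text
t: 44.52
tool_pos: [0.3601, 0.2223, 0.0451]
tool_rot: [-3.141, 0.0, -2.689]
force: [-2.4, -1.4, 9.9]
opening: 0.0161
grip_force: 109.3
```

```bash
python3 - <<'E'
from h import *
st(); print(manip.get_state()["ft_torque"]); plaques("top31")
c,im=snap("wrist","w31")
o=((im[:,:,2].astype(int)-im[:,:,0]>60)&(im[:,:,2]>90)); o[345:]=0;o[:,:200]=0;o[:,350:]=0
print("end row",np.median([np.nonzero(o[:,k])[0].min() for k in range(268,292) if o[:,k].any()]))
P=np.array([.6352,.1871]);R=lambda a:(np.array([np.cos(a),np.sin(a)]),np.array([-np.sin(a),np.cos(a)]))
u,n=R(.6)
for yw,la,tip in((.55,.003,-.0425),(.53,.003,-.0415),(.5,.004,-.0415)):
    u2,n2=R(yw); T=P+tip*u+la*n; rr=T-.085*u2-.023*n2; d=np.array([.538,.100])-rr
    C=T-.0425*u2; print(yw,"corner rel rear-right: along",d@u2,"inside",d@n2, "tcp",(C-.129*u2+.001*n2).round(4),yw+np.pi, "go",go(*(C-.129*u2+.001*n2),.09,yw+np.pi))
E
```

```text
44.52 [0.3601 0.2223 0.0451] [-3.141  0.    -2.689] F [-2.4 -1.4  9.9] [ 0.36  0.21 -0.65  0.71 -0.   -0.09]
[-0.22634567  0.6226095  -0.04057868]
0.017 [ 5.48204e+02 -2.76326e+02  7.68030e+01  7.51740e+01 -3.28000e-01]
0.017 [ 6.1004e+02 -9.8923e+01  7.6939e+01  7.5256e+01 -3.2500e-01]
0.017 [6.35091e+02 1.87040e+02 7.62360e+01 7.67280e+01 5.94000e-01]
end row 122.0
0.55 corner rel rear-right: along -0.0007946176094462274 inside -0.0013218233065039773 tcp [0.4517 0.0768] 3.691592653589793 go [-0.0188 -0.1709 -0.0448 -0.0979]
0.53 corner rel rear-right: along -0.001288606220453088 inside -0.0031026799129768626 tcp [0.4508 0.0803] 3.6715926535897934 go [-0.0195 -0.1673 -0.0448 -0.0779]
0.5 corner rel rear-right: along -0.00036698290254482313 inside -0.006674208658591676 tcp [0.4477 0.0856] 3.641592653589793 go [-0.0191 -0.1612 -0.0448 -0.0479]
```

Levelled and regripped. Approach C with yaw 0.50 so that the blade clears the pedal corner, then turn to 0.60 while inserting.

Emit:
{"name": "jog_arm", "arguments": {
  "deltas": [
    [255, [0, 0, -0.03], 0],
    [255, [-0.002, -0.02, -0.045], -0.01],
    [255, [-0.006, -0.06, -0.045], -0.02],
    [255, [-0.012, -0.11, -0.045], -0.035],
    [255, [-0.018, -0.15, -0.045], -0.048],
    [255, [-0.0193, -0.1622, -0.045], -0.048],
    [255, [-0.0193, -0.1622, -0.045], -0.048],
    [255, [-0.0193, -0.1622, -0.045], -0.048]
  ]
}}

```text
t: 45.62
tool_pos: [0.4471, 0.0856, 0.0891]
tool_rot: [3.141, -0.001, -2.641]
force: [-1.0, -0.1, -2.1]
opening: 0.0166
grip_force: 107.7
```

```bash
python3 - <<'E'
from h import *
st(); plaques("top32")
print(go(.4483,.0848,.0483,.5+np.pi),go(.5232,.1117,.0483,.6+np.pi))
E
```

```text
45.62 [0.4471 0.0856 0.0891] [ 3.141e+00 -1.000e-03 -2.641e+00] F [-1.  -0.1 -2.1] [ 0.01  0.2  -0.52  0.85  0.   -0.49]
0.017 [ 5.48096e+02 -2.76323e+02  7.69020e+01  7.48590e+01 -3.23000e-01]
0.017 [ 6.09929e+02 -9.88850e+01  7.69390e+01  7.50210e+01 -3.25000e-01]
0.017 [6.35242e+02 1.87167e+02 7.59580e+01 7.66520e+01 6.03000e-01]
[-0.0006 -0.0014  0.0409  0.0015] [-0.0792 -0.0138  0.0409 -0.0985]
```

Emit:
{"name": "jog_arm", "arguments": {
  "deltas": [
    [255, [-0.001, -0.001, 0.015], 0.001],
    [255, [-0.001, -0.001, 0.026], 0.001],
    [255, [-0.001, -0.001, 0.031], 0.001],
    [255, [-0.001, -0.001, 0.034], 0.001],
    [255, [-0.001, -0.001, 0.034], 0.001],
    [255, [-0.001, -0.001, 0.034], 0.001]
  ]
}}

```text
t: 46.42
tool_pos: [0.4496, 0.0846, 0.0559]
tool_rot: [3.141, 0.0, -2.642]
force: [-3.3, 0.0, 4.5]
opening: 0.0162
grip_force: 108.7
```

Emit:
{"name": "jog_arm", "arguments": {
  "deltas": [
    [255, [0, 0, 0.004], 0],
    [255, [0, 0, 0.007], 0],
    [255, [0, 0, 0.007], 0]
  ]
}}

```text
t: 46.8
tool_pos: [0.4498, 0.0844, 0.0499]
tool_rot: [-3.141, 0.001, -2.642]
force: [-7.0, -1.4, 16.7]
opening: 0.0167
grip_force: 110.9
```

```bash
python3 - <<'E'
from h import *
st(); plaques("top33"); print(manip.get_state()["ft_torque"])
print(go(.4483,.0848,.0483,.5+np.pi),go(.5232,.1117,.0483,.6+np.pi))
E
```

```text
46.8 [0.4498 0.0844 0.0499] [-3.141e+00  1.000e-03 -2.642e+00] F [-7.  -1.4 16.7] [ 0.01  0.26 -0.57  0.74 -0.   -0.49]
0.017 [ 5.48204e+02 -2.76326e+02  7.68030e+01  7.51740e+01 -3.28000e-01]
0.017 [ 6.1004e+02 -9.8923e+01  7.6939e+01  7.5256e+01 -3.2500e-01]
0.017 [6.35303e+02 1.87051e+02 7.61040e+01 7.63800e+01 6.00000e-01]
[0.112454   1.00641842 0.17875681]
[ 0.0012  0.0011  0.0016 -0.0008] [-0.0774 -0.0111  0.0016 -0.1008]
```

The contact moment points behind the TCP, to the foot's side. I'll look with the wrist camera, which faces that way, with a top crop beside it.

```bash
python3 - <<'E'
from h import *
c,im=snap("wrist","w34"); t=cv2.imread("pics/top33.png"); tc,_=load("top33")
u,v=proj(tc,(.45,.05,.01)).astype(int); print(u-30,v-37)
a=cv2.resize(t[v-37:v+38,u-30:u+30],(336,420),interpolation=cv2.INTER_CUBIC)
s=load("top0")[1]; b=cv2.resize(s[v-37:v+38,u-30:u+30],(336,420),interpolation=cv2.INTER_CUBIC)
out=np.hstack([im[:, 60:500],a]); out=cv2.resize(out,None,fx=.95,fy=.95)
cv2.imwrite("pics/last.png",out); print(out.shape)
E
```

```text
245 217
(399, 737, 3)
```

View pics/last.png

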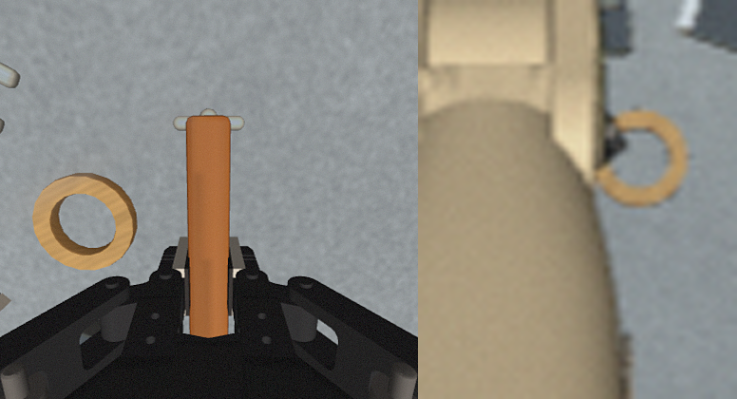

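The wrist view shows only clear bench around the foot, and the tape roll is well off to the side. So the blade tip must have landed on C's edge (tip standoff too small) and levered the spatula down onto its foot. I'll level it again and re-enter with more standoff.

Emit:
{"name": "jog_arm", "arguments": {
  "deltas": [
    [255, [0.003, 0, -0.03], 0],
    [255, [0.005, 0, -0.06], 0],
    [255, [0.005, 0.02, -0.06], 0.01],
    [255, [0.01, 0.07, -0.06], 0.02],
    [255, [0.015, 0.12, -0.06], 0.035],
    [255, [0.018, 0.163, -0.06], 0.048],
    [255, [0.018, 0.163, -0.03], 0.048],
    [255, [0.018, 0.163, -0.015], 0.048],
    [255, [0.018, 0.163, -0.006], 0.048],
    [255, [0.018, 0.163, -0.002], 0.048],
    [255, [0.018, 0.163, 0], 0.048]
  ]
}}

```text
t: 48.28
tool_pos: [0.3563, 0.2189, 0.0488]
tool_rot: [-3.141, 0.001, -2.691]
force: [-0.4, -0.9, 6.5]
opening: 0.0164
grip_force: 108.9
```

```bash
cat >> h.py <<'E'
def hend(tag):
    c,im=snap("wrist",tag); o=((im[:,:,2].astype(int)-im[:,:,0]>60)&(im[:,:,2]>90)); o[345:]=0;o[:,:200]=0;o[:,350:]=0
    s=manip.get_state(); p=s["tool_pos"];f=s["tool_rot"][2]
    r=np.median([np.nonzero(o[:,k])[0].min() for k in range(268,292) if o[:,k].any()])
    L=np.linspace(.06,.08,81); rows=[proj(c,[p[0]+l*np.cos(f),p[1]+l*np.sin(f),p[2]+.011])[1] for l in L]
    print("handle end L",L[np.argmin(np.abs(np.array(rows)-r))],[((np.nonzero(o[k])[0].min()+np.nonzero(o[k])[0].max())/2) for k in(150,250,340)])
E
python3 -c "
from h import *
st(); print(manip.get_state()['ft_torque']); hend('w35'); plaques('top35')"
```

```text
48.27 [0.3563 0.2189 0.0488] [-3.141e+00  1.000e-03 -2.691e+00] F [-0.4 -0.9  6.5] [ 0.36  0.19 -0.66  0.72 -0.   -0.09]
[-0.19696838  0.68752621  0.02581636]
handle end L 0.07050000000000001 [np.float64(279.5), np.float64(279.5), np.float64(279.5)]
0.017 [ 5.48123e+02 -2.76298e+02  7.68030e+01  7.53460e+01 -3.28000e-01]
0.017 [ 6.1004e+02 -9.8923e+01  7.6939e+01  7.5256e+01 -3.2500e-01]
0.017 [6.35277e+02 1.87033e+02 7.63190e+01 7.63800e+01 6.00000e-01]
```

Emit:
{"name": "jog_arm", "arguments": {
  "deltas": [
    [220, [0, 0, 0], 0],
    [190, [0, 0, 0], 0],
    [150, [0, 0, 0.001], 0],
    [150, [0, 0, 0.002], 0],
    [150, [0, 0, 0.0035], 0],
    [150, [0, 0, 0.0035], 0],
    [150, [0, 0, 0.0035], 0],
    [150, [0, 0, 0.0035], 0]
  ]
}}

```text
t: 49.38
tool_pos: [0.3558, 0.2189, 0.045]
tool_rot: [-3.142, -0.0, -2.69]
force: [0.6, -0.8, 0.1]
opening: 0.0354
grip_force: 0.0
```

```bash
python3 -c "
from h import *
st(); hend('w36')"
```

```text
49.38 [0.3558 0.2189 0.045 ] [-3.142 -0.    -2.69 ] F [ 0.6 -0.8  0.1] [ 0.36  0.2  -0.67  0.71 -0.   -0.09]
handle end L 0.06725 [np.float64(278.0), np.float64(278.5), np.float64(278.5)]
```

Emit:
{"name": "jog_arm", "arguments": {
  "deltas": [
    [150, [-0.0035, 0, 0], 0],
    [150, [-0.0035, 0, 0], 0],
    [150, [-0.0035, 0, 0], 0],
    [190, [-0.0035, 0, 0], 0],
    [220, [-0.0035, 0, 0], 0],
    [255, [-0.0035, 0, 0], 0],
    [255, [-0.0035, 0, 0], 0],
    [255, [-0.0035, 0, 0], 0],
    [255, [-0.0035, 0, -0.002], 0],
    [255, [-0.0035, 0, -0.02], 0],
    [255, [-0.0035, 0, -0.045], 0],
    [255, [-0.0035, 0, -0.045], 0]
  ]
}}

```text
t: 50.92
tool_pos: [0.3602, 0.2209, 0.0911]
tool_rot: [-3.141, 0.003, -2.69]
force: [0.9, 0.3, -2.7]
opening: 0.0162
grip_force: 107.5
```

```bash
python3 - <<'E'
from h import *
st(); hend("w37")
P=np.array([.6352,.1871]);R=lambda a:(np.array([np.cos(a),np.sin(a)]),np.array([-np.sin(a),np.cos(a)]))
u,n=R(.6); AL=.1297
base=np.array([[.538,.100],[.668,.107],[.674,.024],[.539,.017]],np.float32)*1000
for tip,la,yw in((-.05,.003,.45),(-.035,.002,.46),(-.02,.0015,.48),(-.005,.001,.51),(.01,.0005,.54),(.025,0,.575),(.0365,0,.6)):
    u2,n2=R(yw); T=P+tip*u+la*n; bl=[T-a*u2+b*n2 for a in(0,.02,.04,.06,.085) for b in(-.023,)]
    cl=[-cv2.pointPolygonTest(base,tuple((q*1000).tolist()),True) for q in bl]
    d=np.array([.538,.1])-T
    t=T-(.0425+AL)*u2+.001*n2
    print(np.round(t,4),"min clear mm",round(min(cl),1),"corner: along",round(d@u2*1000),"inside",round((d@n2+.023)*1000,1),"go",go(*t,.0485,yw+np.pi))
E
```

```text
50.92 [0.3602 0.2209 0.0911] [-3.141e+00  3.000e-03 -2.690e+00] F [ 0.9  0.3 -2.7] [ 0.36  0.14 -0.6   0.83 -0.   -0.09]
handle end L 0.06975 [np.float64(279.0), np.float64(279.5), np.float64(279.0)]
[0.4367 0.0873] min clear mm 12.8 corner: along -76 inside -8.6 go [-0.0114 -0.1536  0.0416  0.0012]
[0.4504 0.0934] min clear mm 10.6 corner: along -91 inside -9.0 go [-0.0264 -0.1541  0.0416 -0.0088]
[0.4646 0.0984] min clear mm 16.6 corner: along -106 inside -8.5 go [-0.0414 -0.1558  0.0416 -0.0288]
[0.4797 0.1019] min clear mm 21.9 corner: along -122 inside -6.1 go [-0.0565 -0.1593  0.0416 -0.0588]
[0.495  0.1055] min clear mm 27.3 corner: along -138 inside -2.8 go [-0.0717 -0.1627  0.0416 -0.0888]
[0.5108 0.1084] min clear mm 32.5 corner: along -154 inside 2.1 go [-0.0873 -0.167   0.0416 -0.1238]
[0.5226 0.1113] min clear mm 36.9 corner: along -166 inside 6.0 go [-0.0992 -0.1695  0.0416 -0.1488]
```

Emit:
{"name": "jog_arm", "arguments": {
  "deltas": [
    [255, [-0.001, -0.02, 0], 0],
    [255, [-0.004, -0.06, 0], 0],
    [255, [-0.008, -0.11, 0], 0],
    [255, [-0.011, -0.145, 0], 0.001],
    [255, [-0.0114, -0.1536, 0], 0.001],
    [255, [-0.0114, -0.1536, 0.01], 0.001],
    [255, [-0.0114, -0.1536, 0.025], 0.001],
    [255, [-0.0114, -0.1536, 0.033], 0.001],
    [255, [-0.0114, -0.1536, 0.033], 0.001],
    [255, [-0.0114, -0.1536, 0.033], 0.001]
  ]
}}

```text
t: 52.22
tool_pos: [0.4361, 0.0876, 0.0571]
tool_rot: [-3.141, 0.0, -2.691]
force: [-0.4, -0.0, -0.6]
opening: 0.0163
grip_force: 107.7
```

Emit:
{"name": "jog_arm", "arguments": {
  "deltas": [
    [255, [0, 0, 0.005], 0],
    [255, [0, 0, 0.009], 0],
    [255, [0, 0, 0.009], 0],
    [255, [0, 0, 0.009], 0]
  ]
}}

```text
t: 52.72
tool_pos: [0.4361, 0.0871, 0.048]
tool_rot: [-3.142, -0.0, -2.692]
force: [-0.3, -0.6, -0.8]
opening: 0.0158
grip_force: 107.7
```

```bash
python3 - <<'E'
from h import *
st(); plaques("top38")
for t in ((.4504,.0934,.46),(.4646,.0984,.48),(.4797,.1019,.51),(.495,.1055,.54),(.5108,.1084,.575),(.5226,.1113,.6)): print(go(t[0],t[1],.0485,t[2]+np.pi))
E
```

```text
52.73 [0.4361 0.0871 0.048 ] [-3.142 -0.    -2.692] F [-0.3 -0.6 -0.8] [ 0.02  0.24 -0.6   0.73 -0.   -0.43]
0.017 [ 5.48123e+02 -2.76298e+02  7.68030e+01  7.53460e+01 -3.28000e-01]
0.017 [ 6.09929e+02 -9.88850e+01  7.69390e+01  7.50210e+01 -3.25000e-01]
0.017 [6.35214e+02 1.86990e+02 7.61670e+01 7.63800e+01 6.00000e-01]
[-0.0155 -0.0005 -0.0005 -0.01  ]
[-0.0305 -0.0022 -0.0005 -0.03  ]
[-0.0456 -0.0056 -0.0005 -0.06  ]
[-0.0609 -0.009  -0.0005 -0.09  ]
[-0.0764 -0.0133 -0.0005 -0.125 ]
[-0.0883 -0.0158 -0.0005 -0.15  ]
```

No contact this time. Insert along the turning path.

Emit:
{"name": "jog_arm", "arguments": {
  "deltas": [
    [255, [-0.0075, 0, 0], -0.005],
    [255, [-0.0155, -0.0005, 0], -0.01],
    [255, [-0.023, -0.0013, 0], -0.02],
    [255, [-0.0305, -0.0022, 0], -0.03],
    [255, [-0.038, -0.0039, 0], -0.045],
    [255, [-0.0456, -0.0056, 0], -0.06],
    [255, [-0.0532, -0.0073, 0], -0.075],
    [255, [-0.0532, -0.0073, 0], -0.075]
  ]
}}

```text
t: 53.78
tool_pos: [0.488, 0.1038, 0.048]
tool_rot: [-3.141, 0.001, -2.616]
force: [0.2, -0.2, -0.2]
opening: 0.0164
grip_force: 107.7
```

```bash
python3 - <<'E'
from h import *
st(); plaques("top39")
for t in ((.495,.1055,.54),(.5108,.1084,.575),(.5226,.1113,.6)): print(go(t[0],t[1],.0485,t[2]+np.pi))
E
```

```text
53.77 [0.488  0.1038 0.048 ] [-3.141e+00  1.000e-03 -2.616e+00] F [ 0.2 -0.2 -0.2] [ 0.05  0.33 -0.47  0.77 -0.   -0.48]
0.017 [ 5.48123e+02 -2.76298e+02  7.68030e+01  7.53460e+01 -3.28000e-01]
0.017 [ 6.09929e+02 -9.88850e+01  7.69390e+01  7.50210e+01 -3.25000e-01]
[-0.0075 -0.0023 -0.0006 -0.0149]
[-0.0226 -0.0077 -0.0006 -0.0499]
[-0.0343 -0.0111 -0.0006 -0.0749]
```

Emit:
{"name": "jog_arm", "arguments": {
  "deltas": [
    [255, [-0.0075, -0.0023, 0], -0.015],
    [255, [-0.015, -0.005, 0], -0.032],
    [255, [-0.0226, -0.0077, 0], -0.05],
    [255, [-0.029, -0.0095, 0], -0.063],
    [255, [-0.0335, -0.011, 0], -0.075],
    [255, [-0.0335, -0.011, 0], -0.075]
  ]
}}

```text
t: 54.58
tool_pos: [0.5221, 0.1111, 0.0479]
tool_rot: [-3.141, 0.0, -2.541]
force: [-1.0, -0.1, -1.8]
opening: 0.016
grip_force: 107.7
```

```bash
python3 - <<'E'
from h import *
st()
for tag in("sc0b",):
    c,im=snap("scene",tag)
    for I in (im,cv2.imread("pics/scene0.png")):
        for w in white(I,c,.017,lo=170,amin=60):
            if abs(w[0]-635)<60 and abs(w[1]-187)<70: print(np.round(w,2))
E
```

```text
54.58 [0.5221 0.1111 0.0479] [-3.141  0.    -2.541] F [-1.  -0.1 -1.8] [ 0.06  0.38 -0.38  0.8  -0.   -0.54]
[6.3428e+02 1.8571e+02 7.4630e+01 7.4380e+01 6.1000e-01]
[6.3422e+02 1.8567e+02 7.4780e+01 7.4380e+01 6.1000e-01]
```

C did not move. Lift it straight up.

Emit:
{"name": "jog_arm", "arguments": {
  "deltas": [
    [255, [0, 0, -0.005], 0],
    [255, [0, 0, -0.01], 0],
    [255, [0, 0, -0.015], 0],
    [255, [0, 0, -0.025], 0],
    [255, [0, 0, -0.04], 0],
    [255, [0, 0, -0.06], 0],
    [255, [0, 0, -0.08], 0],
    [255, [0, 0, -0.1], 0],
    [255, [0, 0, -0.11], 0],
    [255, [0, 0, -0.11], 0]
  ]
}}

```text
t: 55.88
tool_pos: [0.5223, 0.1111, 0.159]
tool_rot: [-3.14, 0.002, -2.541]
force: [0.4, -0.4, -2.2]
opening: 0.0165
grip_force: 107.7
```

```bash
python3 - <<'E'
from h import *
st(); s=manip.get_state(); z=s["tool_pos"][2]-.0375
c,im=snap("scene","s40")
for w in white(im,c,z,lo=170,amin=60):
    d=np.array(w[:2])/1000-s["tool_pos"][:2]
    if np.linalg.norm(d)<.2: 
        yw=s["tool_rot"][2]+np.pi;u=np.array([np.cos(yw),np.sin(yw)]);n=np.array([-u[1],u[0]]); print(np.round(w,2),d@u,d@n,w[4]-yw)
print(go(*place((.577,-.1862),-.33,.1,.136,.001)))
E
```

```text
55.88 [0.5223 0.1111 0.159 ] [-3.140e+00  2.000e-03 -2.541e+00] F [ 0.4 -0.4 -2.2] [ 0.06  0.28 -0.23  1.06 -0.   -0.54]
[6.3577e+02 1.8566e+02 7.5320e+01 7.3750e+01 6.1000e-01] 0.1357568660535833 -0.002500295975948947 0.006492134165452801
[ 0.2027 -0.1669  0.0126  0.9301]
```

Emit:
{"name": "jog_arm", "arguments": {
  "deltas": [
    [255, [0.005, -0.004, 0], 0.02],
    [255, [0.016, -0.013, 0], 0.075],
    [255, [0.034, -0.028, 0], 0.155],
    [255, [0.056, -0.046, 0], 0.255],
    [255, [0.08, -0.066, 0], 0.365],
    [255, [0.104, -0.086, 0], 0.48],
    [255, [0.129, -0.106, 0], 0.59],
    [255, [0.152, -0.125, 0], 0.695],
    [255, [0.172, -0.142, 0.005], 0.79],
    [255, [0.189, -0.155, 0.01], 0.865],
    [255, [0.199, -0.164, 0.0125], 0.915],
    [255, [0.2027, -0.1669, 0.0125], 0.93]
  ]
}}

```text
t: 57.42
tool_pos: [0.4481, -0.1419, 0.1452]
tool_rot: [3.141, -0.001, 2.809]
force: [0.4, -0.8, -2.3]
opening: 0.0169
grip_force: 107.6
```

Emit:
{"name": "jog_arm", "arguments": {
  "deltas": [
    [255, [0, 0, 0], 0],
    [255, [0, 0, 0.01], 0],
    [255, [0, 0, 0.03], 0],
    [255, [0, 0, 0.03], 0]
  ]
}}

```text
t: 57.92
tool_pos: [0.4474, -0.1399, 0.1138]
tool_rot: [3.141, -0.004, 2.813]
force: [0.3, 0.1, -1.7]
opening: 0.0169
grip_force: 107.5
```

```bash
python3 - <<'E'
from h import *
st(); s=manip.get_state(); z=s["tool_pos"][2]-.0375
c,im=snap("scene","s41")
for w in white(im,c,z,lo=180,amin=60):
    d=np.array(w[:2])/1000-s["tool_pos"][:2]
    if np.linalg.norm(d)<.2: 
        yw=s["tool_rot"][2]-np.pi;u=np.array([np.cos(yw),np.sin(yw)]);n=np.array([-u[1],u[0]]); print(np.round(w,2),d@u,d@n,w[4]-yw)
bedw("s41b",z)
print(go(*place((.5767,-.186),-.328,.0155,.136,.0015)))
E
```

```text
57.92 [ 0.4474 -0.1399  0.1138] [ 3.141 -0.004  2.813] F [ 0.3  0.1 -1.7] [-0.47  0.2  -0.45  0.92  0.   -0.15]
[ 5.6325e+02 -2.7743e+02  7.1010e+01  6.4430e+01 -3.3000e-01] 0.15404228775889436 -0.09278036793970587 -0.002699290873019733
[ 5.7611e+02 -1.8783e+02  7.3610e+01  7.3490e+01 -3.2000e-01] 0.1372853406966414 -0.0038222722947584427 0.005390327254204963
[ 6.2161e+02 -1.0878e+02  7.1300e+01  6.3250e+01 -3.2000e-01] 0.15484065868843236 0.08567872204023866 0.012936127886835458
bed x,y 16.3 -89.6 size [71.  61.7] yaw -0.331
bed x,y 1.0 -0.9 size [73.8 74.3] yaw -0.326
bed x,y 17.4 88.9 size [71.3 63.2] yaw -0.316
[ 0.0001 -0.0001  0.0544 -0.001 ]
```

Centred between its neighbours. Lower and slide out.

Emit:
{"name": "jog_arm", "arguments": {
  "deltas": [
    [255, [0, 0, 0.012], 0],
    [255, [0, 0, 0.028], 0],
    [255, [0, 0, 0.039], 0],
    [255, [0, 0, 0.045], 0],
    [255, [0, 0, 0.05], 0],
    [255, [0, 0, 0.054], 0],
    [255, [0, 0, 0.0545], 0],
    [255, [0, 0, 0.0545], 0],
    [255, [0, 0, 0.0545], 0],
    [255, [0.005, 0, 0.0545], 0],
    [255, [0.015, 0, 0.0545], 0],
    [255, [0.015, 0, 0.0545], 0]
  ]
}}

```text
t: 59.52
tool_pos: [0.4331, -0.1357, 0.0608]
tool_rot: [3.141, -0.001, 2.812]
force: [0.2, 0.8, -1.0]
opening: 0.0163
grip_force: 107.8
```

```bash
python3 -c "
from h import *
st(); bedw('s42')"
```

```text
59.52 [ 0.4331 -0.1357  0.0608] [ 3.141e+00 -1.000e-03  2.812e+00] F [ 0.2  0.8 -1. ] [-0.48  0.24 -0.56  0.77 -0.   -0.15]
bed x,y -4.1 -93.6 size [74.1 64.4] yaw -0.331
bed x,y -2.1 -1.8 size [73.5 66.7] yaw -0.325
bed x,y -3.0 92.8 size [74.3 66. ] yaw -0.316
```

Emit:
{"name": "jog_arm", "arguments": {
  "deltas": [
    [255, [0.01, 0, 0], 0],
    [255, [0.03, 0, 0], 0],
    [255, [0.05, 0, 0], 0],
    [255, [0.07, 0, 0], 0],
    [255, [0.085, 0, 0], 0],
    [255, [0.085, 0, -0.02], 0],
    [255, [0.085, 0, -0.06], 0],
    [255, [0.085, 0, -0.09], 0],
    [255, [0.085, 0, -0.09], 0]
  ]
}}

```text
t: 60.7
tool_pos: [0.3556, -0.1097, 0.153]
tool_rot: [-3.141, 0.005, 2.812]
force: [-0.1, -0.1, -1.5]
opening: 0.0163
grip_force: 107.8
```

```bash
python3 -c "
from h import *
st(); bedw('s43'); plaques('top43',(.029,)); hend('w43'); print(go(.3505,-.3471,.0465,2.4866))"
```

```text
60.7 [ 0.3556 -0.1097  0.153 ] [-3.141  0.005  2.812] F [-0.1 -0.1 -1.5] [-0.52 -0.02 -0.6   0.99 -0.   -0.19]
bed x,y -2.7 -93.6 size [74.1 67.3] yaw -0.331
0.029 [ 5.46034e+02 -2.74075e+02  7.62380e+01  7.46210e+01 -3.28000e-01]
0.029 [ 5.78083e+02 -1.87684e+02  7.64320e+01  7.43780e+01 -3.21000e-01]
0.029 [ 6.07304e+02 -9.79410e+01  7.63720e+01  7.44690e+01 -3.25000e-01]
handle end L 0.07 [np.float64(279.0), np.float64(279.5), np.float64(279.5)]
[-0.0746 -0.2267  0.1036  0.325 ]
```

Emit:
{"name": "jog_arm", "arguments": {
  "deltas": [
    [255, [-0.015, -0.045, 0], 0.06],
    [255, [-0.03, -0.095, 0], 0.13],
    [255, [-0.048, -0.145, 0], 0.21],
    [255, [-0.065, -0.195, 0], 0.28],
    [255, [-0.0735, -0.2265, 0.02], 0.325],
    [255, [-0.0735, -0.2265, 0.06], 0.325],
    [255, [-0.0735, -0.2265, 0.09], 0.325],
    [255, [-0.0735, -0.2265, 0.099], 0.325],
    [255, [-0.0735, -0.2265, 0.099], 0.325],
    [255, [-0.0735, -0.2265, 0.099], 0.325]
  ]
}}

```text
t: 62.1
tool_pos: [0.3508, -0.3475, 0.053]
tool_rot: [-3.141, 0.002, 2.487]
force: [-0.2, -0.3, -1.2]
opening: 0.0165
grip_force: 108.0
```

```bash
python3 -c "
from h import *
st(); print(go(.3493,-.3462,.0457,2.4866))"
```

```text
62.1 [ 0.3508 -0.3475  0.053 ] [-3.141e+00  2.000e-03  2.487e+00] F [-0.2 -0.3 -1.2] [-0.94  0.31 -0.48  0.78 -0.   -0.29]
[0.002  0.0001 0.0073 0.0004]
```

Emit:
{"name": "jog_arm", "arguments": {
  "deltas": [
    [255, [0.002, 0, 0.004], 0],
    [255, [0.002, 0, 0.007], 0],
    [255, [0.002, 0, 0.0073], 0],
    [255, [0.002, 0, 0.0073], 0],
    [225, [0.002, 0, 0.0073], 0],
    [195, [0.002, 0, 0.0073], 0],
    [150, [0.002, 0, 0.0073], 0],
    [80, [0.002, 0, 0.0073], 0],
    [0, [0.002, 0, 0.0073], 0],
    [0, [0.002, 0, 0.0073], 0],
    [0, [0.002, 0, 0.0073], 0]
  ]
}}

```text
t: 63.48
tool_pos: [0.3486, -0.3457, 0.0447]
tool_rot: [-3.142, 0.0, 2.487]
force: [0.9, 0.1, 0.2]
opening: 0.0855
grip_force: 0.0
```

Emit:
{"name": "jog_arm", "arguments": {
  "deltas": [
    [0, [0, 0, -0.03], 0],
    [0, [0, 0, -0.08], 0],
    [0, [0, 0, -0.14], 0],
    [0, [0, 0, -0.2], 0],
    [0, [0.05, 0, -0.2], 0],
    [0, [0.1, 0, -0.2], 0],
    [0, [0.1, 0, -0.2], 0]
  ]
}}

```text
t: 64.35
tool_pos: [0.2673, -0.2823, 0.2447]
tool_rot: [3.141, -0.001, 2.486]
force: [-0.3, 0.2, 0.4]
opening: 0.0856
grip_force: 0.0
```

```bash
python3 - <<'E'
from h import *
st(); s=manip.get_state(); c,im=snap("scene","s44"); 
o=((im[:,:,2].astype(int)-im[:,:,0]>50)&(im[:,:,2]>80)).astype(np.uint8)
_,i0=None,cv2.imread("pics/scene0.png"); o0=((i0[:,:,2].astype(int)-i0[:,:,0]>50)&(i0[:,:,2]>80)).astype(np.uint8)
for m in(o0,o):
    m=m.copy(); m[:200]=0;m[262:]=0;m[:,:90]=0;m[:,160:]=0
    ys,xs=np.nonzero(m); 
    if len(xs): print("handle px",xs.mean(),ys.mean(),len(xs),xs.min(),xs.max(),ys.min(),ys.max())
d=np.abs(im.astype(int)-i0).sum(2); d=d[210:310,95:155]; print("blade/mat diff px",(d>60).sum()); ys,xs=np.nonzero(d>60); print(list(zip(xs+95,ys+210))[:25])
E
```

```text
64.35 [ 0.2673 -0.2823  0.2447] [ 3.141e+00 -1.000e-03  2.486e+00] F [-0.3  0.2  0.4] [-1.02 -0.05 -0.39  1.23 -0.   -0.36]
handle px 122.83243243243243 234.77297297297298 185 118 128 217 252
handle px 122.58100558659218 234.7094972067039 179 118 128 217 252
blade/mat diff px 37
[(np.int64(130), np.int64(218)), (np.int64(128), np.int64(219)), (np.int64(130), np.int64(219)), (np.int64(128), np.int64(220)), (np.int64(122), np.int64(221)), (np.int64(122), np.int64(222)), (np.int64(137), np.int64(223)), (np.int64(138), np.int64(223)), (np.int64(117), np.int64(251)), (np.int64(120), np.int64(264)), (np.int64(114), np.int64(277)), (np.int64(114), np.int64(278)), (np.int64(113), np.int64(281)), (np.int64(113), np.int64(282)), (np.int64(112), np.int64(286)), (np.int64(128), np.int64(286)), (np.int64(129), np.int64(286)), (np.int64(112), np.int64(287)), (np.int64(128), np.int64(287)), (np.int64(129), np.int64(287)), (np.int64(112), np.int64(288)), (np.int64(112), np.int64(289)), (np.int64(111), np.int64(292)), (np.int64(127), np.int64(292)), (np.int64(128), np.int64(292))]
```

The three plaques are on the bed and the spatula is back on its mat, with its handle within a third of a pixel of the start. The pedal front is at about (0.570,0.061,0.060). I'll move above it with shut fingers.

Emit:
{"name": "jog_arm", "arguments": {
  "deltas": [
    [60, [-0.003, 0.04, 0], 0.08],
    [120, [-0.007, 0.1, 0], 0.2],
    [180, [-0.011, 0.16, 0], 0.32],
    [255, [-0.015, 0.22, 0], 0.44],
    [255, [-0.019, 0.28, 0], 0.56],
    [255, [-0.023, 0.34, 0], 0.7],
    [255, [-0.027, 0.4, 0.02], 0.82],
    [255, [-0.031, 0.45, 0.05], 0.915],
    [255, [-0.031, 0.4565, 0.09], 0.915],
    [255, [-0.031, 0.4565, 0.125], 0.915],
    [255, [-0.031, 0.4565, 0.125], 0.915],
    [255, [-0.031, 0.4565, 0.125], 0.915]
  ],
  "grip_force": 20
}}

```text
t: 65.9
tool_pos: [0.5732, 0.0584, 0.1205]
tool_rot: [3.14, 0.0, 1.572]
force: [-0.8, 0.2, 0.1]
opening: -0.0002
grip_force: 0.0
```

```bash
python3 -c "
from h import *
st(); print(go(.57,.061,.085,np.pi/2)); plaques('top45',(.029,))
c,im=snap('wrist','w45'); print(proj(c,(.57,.061,.06)),proj(c,(.559,.095,.064)),proj(c,(.561,.024,.064)))
c,im=snap('scene','s45'); print(proj(c,(.57,.061,.06)))"
```

```text
65.9 [0.5732 0.0584 0.1205] [3.14  0.    1.572] F [-0.8  0.2  0.1] [-0.04  0.38 -0.18  1.01 -0.    1.53]
[ 0.0026 -0.0032  0.0355  0.0009]
0.029 [ 5.45736e+02 -2.74643e+02  7.49030e+01  7.43080e+01 -3.23000e-01]
0.029 [ 5.77947e+02 -1.88088e+02  7.53900e+01  7.43770e+01 -3.21000e-01]
0.029 [ 6.07133e+02 -9.80700e+01  7.51750e+01  7.43790e+01 -3.28000e-01]
[274.90495331 233.4217383 ] [256.03619298 181.3394022 ] [261.22616525 288.98813871]
[278.69549984 211.80836162]
```

Emit:
{"name": "jog_arm", "arguments": {
  "deltas": [
    [255, [0.003, -0.003, 0.02], 0],
    [255, [0.003, -0.003, 0.035], 0],
    [255, [0.003, -0.003, 0.04], 0],
    [255, [0.003, -0.003, 0.045], 0],
    [255, [0.003, -0.003, 0.05], 0],
    [255, [0.003, -0.003, 0.055], 0],
    [255, [0.003, -0.003, 0.06], 0],
    [255, [0.003, -0.003, 0.064], 0]
  ]
}}

```text
t: 67.05
tool_pos: [0.5678, 0.0611, 0.0567]
tool_rot: [-3.14, 0.001, 1.571]
force: [-6.2, -0.8, 9.9]
opening: -0.0002
grip_force: 4.6
```

Emit:
{"name": "jog_arm", "arguments": {
  "deltas": [
    [255, [0, 0, 0.002], 0],
    [255, [0, 0, 0.004], 0],
    [255, [0, 0, 0.005], 0],
    [255, [0, 0, 0.005], 0]
  ]
}}

```text
t: 67.55
tool_pos: [0.5674, 0.061, 0.0526]
tool_rot: [-3.139, 0.001, 1.571]
force: [-8.7, -0.9, 16.3]
opening: -0.0002
grip_force: 7.7
```

```bash
python3 - <<'E'
from h import *
st(); c,im=snap("scene","s46"); i0=cv2.imread("pics/s43.png")
# lamp bar expected position
b=np.array([.576,-.187]);u=np.array([np.cos(-.335),np.sin(-.335)]);n=np.array([-u[1],u[0]])
d=np.abs(im.astype(int)-i0).sum(2)>60
for nm,x,z in(("up",.105,.22),("down",-.03,.12)):
    q=proj(c,[*(b+x*u),z]); print(nm,q.round(0), im[int(q[1])-6:int(q[1])+7:3,int(q[0])].tolist())
for z in (.017,): 
    for w in white(im,c,.1,lo=150,amin=100):
        if 200<max(w[2:4])<400 and abs(w[0]-600)<200: print(np.round(w,2))
E
```

```text
67.55 [0.5674 0.061  0.0526] [-3.139e+00  1.000e-03  1.571e+00] F [-8.7 -0.9 16.3] [-0.03  0.44 -0.28  0.85 -0.    1.54]
up [216. 274.] [[123, 117, 113], [123, 116, 111], [126, 119, 114], [194, 201, 198], [102, 99, 96]]
down [206. 243.] [[138, 135, 130], [136, 134, 127], [177, 178, 179], [176, 177, 177], [177, 176, 177]]
[ 6.7728e+02 -2.2081e+02  2.5891e+02  5.2600e+00 -3.3000e-01]
[ 5.5831e+02 -1.7895e+02  2.9314e+02  5.3770e+01 -3.4000e-01]
[ 611.33 1321.39  315.16  354.36   -0.  ]
```

Lamp is down and the force is past the 10 N hold. One more millimetre to be sure of the stop, then hold.

Emit:
{"name": "jog_arm", "arguments": {
  "deltas": [
    [255, [0, 0, 0.0015], 0],
    [255, [0, 0, 0.0015], 0],
    [255, [0, 0, 0.0015], 0]
  ]
}}

```text
t: 67.97
tool_pos: [0.5674, 0.0611, 0.0523]
tool_rot: [-3.14, 0.001, 1.572]
force: [-11.8, -0.8, 24.5]
opening: 0.0002
grip_force: 12.0
```

At the stop, held firmly. Hold, then release.

Emit:
{"name": "jog_arm", "arguments": {
  "deltas": [
    [255, [0, 0, 0], 0],
    [255, [0, 0, 0], 0],
    [255, [0, 0, 0], 0],
    [255, [0, 0, 0], 0],
    [255, [0, 0, 0], 0],
    [255, [0, 0, 0], 0],
    [255, [0, 0, 0], 0],
    [255, [0, 0, 0], 0],
    [255, [0, 0, 0], 0],
    [255, [0, 0, 0], 0],
    [255, [0, 0, 0], 0],
    [255, [0, 0, 0], 0]
  ]
}}

```text
t: 69.47
tool_pos: [0.5674, 0.061, 0.0523]
tool_rot: [-3.14, 0.001, 1.572]
force: [-12.5, -0.7, 24.7]
opening: -0.0
grip_force: 12.0
```

Emit:
{"name": "jog_arm", "arguments": {
  "deltas": [
    [255, [0, 0, 0], 0],
    [255, [0, 0, 0], 0],
    [255, [0, 0, 0], 0],
    [255, [0, 0, 0], 0],
    [255, [0, 0, 0], 0],
    [255, [0, 0, 0], 0],
    [255, [0, 0, 0], 0],
    [255, [0, 0, 0], 0],
    [255, [0, 0, 0], 0],
    [255, [0, 0, 0], 0],
    [255, [0, 0, 0], 0],
    [255, [0, 0, 0], 0]
  ]
}}

```text
t: 70.97
tool_pos: [0.5674, 0.061, 0.0523]
tool_rot: [-3.14, 0.001, 1.572]
force: [-11.8, -1.1, 24.6]
opening: 0.0002
grip_force: 12.0
```

Emit:
{"name": "jog_arm", "arguments": {
  "deltas": [
    [255, [0, 0, 0], 0],
    [255, [0, 0, 0], 0],
    [255, [0, 0, 0], 0],
    [255, [0, 0, 0], 0],
    [255, [0, 0, 0], 0],
    [255, [0, 0, 0], 0],
    [255, [0, 0, 0], 0],
    [255, [0, 0, 0], 0]
  ]
}}

```text
t: 71.97
tool_pos: [0.5674, 0.061, 0.0523]
tool_rot: [-3.14, 0.001, 1.572]
force: [-11.4, -0.8, 24.6]
opening: 0.0001
grip_force: 12.0
```

Emit:
{"name": "jog_arm", "arguments": {
  "deltas": [
    [255, [0, 0, -0.01], 0],
    [255, [0, 0, -0.022], 0],
    [255, [0, 0, -0.034], 0],
    [255, [0, 0, -0.046], 0],
    [255, [0, 0, -0.07], 0],
    [255, [0, 0, -0.07], 0],
    [255, [0, 0, -0.07], 0],
    [255, [0, 0, -0.07], 0],
    [255, [0, 0, -0.07], 0],
    [255, [0, 0, -0.07], 0]
  ]
}}

```text
t: 73.22
tool_pos: [0.5687, 0.0614, 0.1187]
tool_rot: [-3.141, 0.0, 1.572]
force: [2.0, 0.2, -0.1]
opening: 0.0004
grip_force: 0.0
```

```bash
python3 - <<'E'
from h import *
st(); c,im=snap("scene","s47"); i0=cv2.imread("pics/s45.png"); i1=cv2.imread("pics/s46.png")
m=np.s_[235:330,150:285]
print("lamp diff vs before",(np.abs(im.astype(int)-i0).sum(2)[m]>60).sum(),"down vs before",(np.abs(i1.astype(int)-i0).sum(2)[m]>60).sum()); plaques("top47",(.029,))
E
```

```text
73.22 [0.5687 0.0614 0.1187] [-3.141  0.     1.572] F [ 2.   0.2 -0.1] [-0.03  0.38 -0.19  1.   -0.    1.54]
lamp diff vs before 0 down vs before 3023
0.029 [ 5.45738e+02 -2.74637e+02  7.46860e+01  7.43080e+01 -3.23000e-01]
0.029 [ 5.77881e+02 -1.88284e+02  7.51700e+01  7.43770e+01 -3.21000e-01]
0.029 [ 6.07133e+02 -9.80700e+01  7.51750e+01  7.43790e+01 -3.28000e-01]
0.029 [ 1.004621e+03 -2.315650e+02  7.013900e+01  8.219300e+01 -1.500000e-02]
```

First exposure done and the lamp is fully back up. Second press:

Emit:
{"name": "jog_arm", "arguments": {
  "deltas": [
    [255, [0, 0, 0.02], 0],
    [255, [0, 0, 0.032], 0],
    [255, [0, 0, 0.038], 0],
    [255, [0, 0, 0.044], 0],
    [255, [0, 0, 0.05], 0],
    [255, [0, 0, 0.056], 0],
    [255, [0, 0, 0.062], 0],
    [255, [0, 0, 0.067], 0],
    [255, [0, 0, 0.07], 0],
    [255, [0, 0, 0.07], 0],
    [255, [0, 0, 0.07], 0]
  ]
}}

```text
t: 74.7
tool_pos: [0.5675, 0.0613, 0.0523]
tool_rot: [-3.14, 0.001, 1.572]
force: [-11.7, -0.7, 25.5]
opening: -0.0002
grip_force: 12.5
```

Emit:
{"name": "jog_arm", "arguments": {
  "deltas": [
    [255, [0, 0, 0], 0],
    [255, [0, 0, 0], 0],
    [255, [0, 0, 0], 0],
    [255, [0, 0, 0], 0],
    [255, [0, 0, 0], 0],
    [255, [0, 0, 0], 0],
    [255, [0, 0, 0], 0],
    [255, [0, 0, 0], 0],
    [255, [0, 0, 0], 0],
    [255, [0, 0, 0], 0],
    [255, [0, 0, 0], 0],
    [255, [0, 0, 0], 0]
  ]
}}

```text
t: 76.2
tool_pos: [0.5675, 0.0613, 0.0523]
tool_rot: [-3.14, 0.001, 1.572]
force: [-12.2, -0.2, 26.1]
opening: 0.0
grip_force: 12.5
```

Emit:
{"name": "jog_arm", "arguments": {
  "deltas": [
    [255, [0, 0, 0], 0],
    [255, [0, 0, 0], 0],
    [255, [0, 0, 0], 0],
    [255, [0, 0, 0], 0],
    [255, [0, 0, 0], 0],
    [255, [0, 0, 0], 0],
    [255, [0, 0, 0], 0],
    [255, [0, 0, 0], 0],
    [255, [0, 0, 0], 0],
    [255, [0, 0, 0], 0],
    [255, [0, 0, 0], 0],
    [255, [0, 0, 0], 0]
  ]
}}

```text
t: 77.7
tool_pos: [0.5675, 0.0612, 0.0523]
tool_rot: [-3.14, 0.001, 1.572]
force: [-12.2, -1.0, 26.0]
opening: -0.0001
grip_force: 12.5
```

Emit:
{"name": "jog_arm", "arguments": {
  "deltas": [
    [255, [0, 0, 0], 0],
    [255, [0, 0, 0], 0],
    [255, [0, 0, 0], 0],
    [255, [0, 0, 0], 0],
    [255, [0, 0, 0], 0],
    [255, [0, 0, 0], 0],
    [255, [0, 0, 0], 0],
    [255, [0, 0, 0], 0],
    [255, [0, 0, 0], 0]
  ]
}}

```text
t: 78.82
tool_pos: [0.5675, 0.0613, 0.0523]
tool_rot: [-3.14, 0.001, 1.572]
force: [-12.4, -1.3, 25.4]
opening: 0.0
grip_force: 12.5
```

Emit:
{"name": "jog_arm", "arguments": {
  "deltas": [
    [255, [0, 0, -0.01], 0],
    [255, [0, 0, -0.022], 0],
    [255, [0, 0, -0.034], 0],
    [255, [0, 0, -0.046], 0],
    [255, [0, 0, -0.08], 0],
    [255, [0, 0, -0.12], 0],
    [255, [0, 0, -0.16], 0],
    [255, [0, 0, -0.16], 0],
    [255, [0, 0, -0.16], 0],
    [255, [0, 0, -0.16], 0],
    [255, [0, 0, -0.16], 0],
    [255, [0, 0, -0.16], 0]
  ]
}}

```text
t: 80.32
tool_pos: [0.5686, 0.0614, 0.2084]
tool_rot: [-3.14, 0.0, 1.572]
force: [0.2, -0.0, 0.6]
opening: -0.0002
grip_force: 0.0
```

```bash
python3 - <<'E'
from h import *
st(); c,im=snap("scene","s48"); i0=cv2.imread("pics/s45.png")
m=np.s_[235:330,150:285]; print("lamp diff",(np.abs(im.astype(int)-i0).sum(2)[m]>60).sum()); plaques("top48",(.029,))
d=(np.abs(im.astype(int)-cv2.imread("pics/scene0.png")).sum(2)>70).astype(np.uint8)
n,_,s,ce=cv2.connectedComponentsWithStats(d)
for k in range(1,n):
    if s[k,4]>25: print(s[k],ce[k].round(0))
E
```

```text
80.33 [0.5686 0.0614 0.2084] [-3.14   0.     1.572] F [ 0.2 -0.   0.6] [-0.03  0.32 -0.04  1.21 -0.    1.54]
lamp diff 0
0.029 [ 5.45732e+02 -2.74654e+02  7.41140e+01  7.43080e+01 -3.23000e-01]
0.029 [ 5.77940e+02 -1.88102e+02  7.35250e+01  7.43760e+01 -3.21000e-01]
0.029 [ 6.07098e+02 -9.81730e+01  7.53920e+01  7.43790e+01 -3.28000e-01]
[ 0  0  7  6 26] [2. 2.]
[79  0 15 12 58] [86.  5.]
[  96    0  132   75 4202] [159.  38.]
[159   0  13  21  37] [165.  10.]
[185   0  21  42 336] [193.  16.]
[ 219    0  102  192 8121] [275.  81.]
[208  25  14  12  43] [214.  30.]
[109  60  38  42 672] [125.  80.]
[ 174   69   45   60 1700] [198.  98.]
[330 136  29  27 255] [343. 150.]
[319 160  31  29 271] [333. 174.]
[  0 163  14  28 225] [  6. 177.]
[308 199  29  28 314] [322. 213.]
[228 240  32  28 571] [244. 253.]
[197 250  32  29 581] [212. 264.]
[166 260  32  29 619] [181. 273.]
```

The only differences from the start picture are the arm and the plaques, which have moved from bench to bed. Lamp, spatula and bystanders are unchanged, so I'm handing in.

```bash
python3 -c "
from station import manip
print(manip.close_job())"
```

```text
the job is handed in; nothing more can be done
None
```

The job is handed in: all three plaques lie face up and wholly on the curing bed, both lamp exposures were held at the pedal's stop for over four seconds, the spatula is back on its mat, and the other things show no change from the start picture; plaque A had to be re-placed after it shifted on the bed, and the blade touched the pedal base and apparently plaque C's edge on the way in.

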